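# Count the fuses: free the tube and weigh it

## Task

Get the stoppered glass tube of fuses counted on the bench scale. With the pan still empty, press the scale's smallest key to wake it and then its middle-sized key to zero it, each fully down and one at a time; then lift the tube from the receiver's lid, turn it right over in the air, stopper down, and keep it so for a good second so that the wedged fuses slide free, turn it back and stand it upright in the middle of the pan, set down softly. With the tube let go there, press the biggest key fully down to count, let it spring up, and leave the tube standing there and everything else on the bench undisturbed.

Things in the scene. Friction and masses are not known exactly. Their poses are not given: they have to be found in the camera images.
- tube: the fuse tube: stout purple glass cylinder 38 mm in diameter (a 41 mm lip at 106-112 mm is drawn only) and 112 mm tall with a black rubber stopper 33 mm in diameter on top, 135 mm in all, 0.16 kg, glass fuses seen inside; stands on the receiver's lid. Origin: centre of its underside; z runs up to the stopper
- scale: counting scale, fixed: grey case 260 mm (its x) by 190 mm (its y), top face 40 mm above the bench, keys along its -x edge, a round steel pan 120 mm in diameter on it. Origin: centre of its underside on the bench; z up
- pan (a point): centre of the upper face of the scale's pan (60 mm above the bench), 45 mm to +x of the scale's origin; axes as the scale's
- key_small_top (a point): centre of the top of the smallest key: white, round, 14 mm in diameter, in a black collar 30 mm in diameter; 62 mm above the bench when up, 10 mm above its collar. The three keys stand in a row 56 mm apart, 90 mm to -x of the scale's origin, in any order
- key_middle_top (a point): centre of the top of the middle-sized key: white, round, 25 mm in diameter, black collar 41 mm; otherwise as the smallest
- key_big_top (a point): centre of the top of the biggest key: white, round, 38 mm in diameter, black collar 54 mm; otherwise as the smallest
- key_small (a joint): travel of the smallest key in m: 0 up, 0.006 fully down (5 N); springs back
- key_middle (a joint): travel of the middle-sized key, likewise
- key_big (a joint): travel of the biggest key, likewise
- receiver: satellite receiver, fixed: flat steel case 200 mm (its x) by 280 mm (its y), its dusty lid 50 mm above the bench. Origin: centre of its underside on the bench; z up
- jar: bystander: squat clear jar with a steel screw lid, 58 mm in diameter, 70 mm tall, stands on the receiver. Origin: centre of its underside
- can: bystander: tall closed metal can, 52 mm in diameter, 155 mm tall, stands on the receiver. Origin: centre of its underside
- adaptor_a: bystander: F-connector adaptor standing on the receiver, 18 mm in diameter, 26 mm tall. Origin: centre of its underside
- adaptor_b: bystander: a like adaptor, standing on the bench. Origin: centre of its underside
- fan: bystander: tan plastic fan housing lying flat on the bench, 92 by 92 by 25 mm. Origin: centre of its underside
- screwdriver: bystander: screwdriver lying on the bench on the far side, about 200 mm long along its x. Origin: under its middle
- lnb: bystander: grey satellite-dish head lying on the bench, about 120 by 50 by 45 mm. Origin: centre of its underside
There are look-alikes about, which are no part of the job. What is shaped like the tube but brown or yellow is not meant.

How it is judged (in metres and radians):
On the way, in this order (a step that is already met when the one before it is completed fails the run):
1. the smallest key is pressed fully down, the pan empty (value of joint key_small above 0.0042 m and value of joint each of key_middle, key_big below 0.0015 m), for 0.05 s.
2. the middle-sized key is pressed fully down, the pan empty (value of joint key_middle above 0.0042 m and value of joint each of key_small, key_big below 0.0015 m), for 0.05 s.
3. the tube is held upside down in the air (within 37 degrees) for 0.8 s (angle between tube's own z axis and vertical above 2.5 rad and height (world z) of tube above 0.2 m and contact force between the fingers and tube above 1 N), for 0.8 s.
4. the tube stands upright in the middle of the pan, let go (horizontal distance between tube and pan below 0.025 m and z of tube in the frame of pan between -0.006 and 0.006 m and angle between tube's own z axis and vertical below 0.08 rad and contact force between the fingers and tube below 0.1 N and linear speed of tube below 0.02 m/s), for 0.2 s.
5. the biggest key is pressed fully down with the tube standing on the pan (value of joint key_big above 0.0042 m and value of joint each of key_small, key_middle below 0.0015 m and horizontal distance between tube and pan below 0.025 m and z of tube in the frame of pan between -0.006 and 0.006 m and angle between tube's own z axis and vertical below 0.08 rad), for 0.05 s.
At the end, for the whole second after the job is handed in: The tube stands upright (within 4.5 degrees) on the pan, its centre within 25 mm of the pan's centre, released and at rest; all three keys are up again (all of step 4 and value of joint each of key_small, key_middle, key_big below 0.0015 m); the robot touches nothing.
It fails at once if the biggest key is pressed while the tube is not on the pan (value of joint key_big above 0.003 m and distance between tube and pan above 0.06 m).
It fails at once if the smallest or middle-sized key is pressed while the tube is on the pan (value of joint any of key_small, key_middle above 0.003 m and distance between tube and pan below 0.06 m).
It fails at once if two keys are down at once (value of joint each of key_small, key_middle above 0.003 m or value of joint each of key_middle, key_big above 0.003 m or value of joint each of key_small, key_big above 0.003 m).
It fails at once if the tube is dropped or banged on the pan (over 0.35 m/s within 30 mm of its place, or over 90 N) (contact force between tube and scale above 90 N or (distance between tube and pan below 0.03 m and linear speed of tube above 0.35 m/s)).
It fails at once if a bystander is moved more than 20 mm (distance of any of jar, can, adaptor_a, adaptor_b, fan, screwdriver, lnb from where it was at the start of the episode above 0.02 m).
It also fails if it takes over 72 s, if anything falls off the work surface, if the arm or the gripper's body presses on something with over 40 N, if the wrist force passes 120 N, or if a joint passes its speed limit or range.

## Robot

A 6-joint arm with a two-finger parallel gripper is mounted at the origin on the work surface. World frame = base frame: x ahead of the robot, y to its left, z up, the work surface at z = 0. Lengths are in m, angles in degrees, forces in N, time in s.
With the tool pointing down it reaches from about 0.35 to 0.875 m from the base axis. Payload 4.2 kg.
Tool frame: the origin (TCP) lies at the very end of the fingers, on their centre line; the grasp point (between the pads) lies 19 mm behind it; z points along the fingers, y is the line along which they close (so a half turn about z gives the same grasp; the last joint's range is limited). The gripper opens to 87 mm and grips with 3 to 60 N. Pads are 19 mm wide; open, the fingers measure 117 mm over their backs; the gripper's body (75 mm by 190 mm) begins 51 mm behind the grasp point.
Start: joints at [-54.053, 22.042, 0.453, 0, -68.411, -14.817], TCP at [0.225, -0.583, 0.223] pointing down, gripper open.
Joint ranges: [-179.83, 179.83], [-69.29, 118.12], [-61.27, 80.66], [-181.25, 117.63], [-171.15, -9.14], [-177.46, 177.46]. Speed limits (degrees/s): [159.86, 159.86, 180, 180, 180, 180].

## Interface

Orientations are given as a 3x3 rotation matrix whose columns are the frame's x, y, z axes.
In Python, from station import r gives the robot as it stands.
- The arm moves only by the tool jog_arm, never from a script. Its argument "plan" is text: rows parted by semicolons, each of 7 numbers parted by spaces: the shift along the tool's x, y, z normalised to -1 to 1, where 1 is 0.025 m, then the turn, a rotation vector about the tool's x, y, z normalised to -1 to 1, where 1 is 8 degrees, then the closure, from -1 (fully open) to 1 (shut). A call has exactly 10 rows; each row shifts and turns the commanded pose from where the row before left it, along the tool's axes as they then stand; what a row does not reach is not made up. A row lasts 1/10 s, in which the tool goes at most 50 mm and 8.59 degrees, less where a joint would pass 70% of its speed; a pose out of reach is approached as far as the arm can. A call with a number of a shift or a turn outside -1 to 1 is refused whole. A call with a gripper value outside its range is refused whole. The fingers move at their own pace and stop on an object; the grip force is fixed at half the most. Time passes only in rows, so rows that do not move let the fingers close, or fill a call up. It gives the time, the measured TCP pose, the force, the opening and the grip force at its end, in the units of the state.
- r.sense(): the state, without advancing time (a new reading comes with each control period).
- r.capture(name): name is "side" or "top"; returns (picture, depth): 420x560x3 uint8, red, green, blue; 420x560 float32, m along the optical axis (not along the pixel's ray), 0 where there is no reading.
- r.get_calibration(name): a dict with "mtx" (3x3 intrinsics, pixels), "distortion" ([k1, k2, p1, p2, k3] as OpenCV has them; the pictures are not rectified), "extrinsics" (4x4, takes a point from camera to world coordinates). Camera axes: x right, y up, looking along -z (the intrinsics and any distortion apply to the point x, -y, -z); pixel columns grow to the right and rows downward; lengths in m; the calibration is good to about 2 mm. A picture is of the moment at which its call begins. get_calibration takes no time and is no camera call.
- r.finish_job(): hands the job in; it is judged then, once.
The state is a dict: "time_s": time; "joints": joint angles; "joint_velocities": joint speeds; "effort": joint torques, N m; "tcp_pos": TCP position; "ee_rot": TCP orientation; "wrist_force": force on the tool from outside, world axes, zero at the start; "moment": the same for the moment, N m; "gripper_width": opening from 0.0 (shut) to 1.0 (fully open); "gripper_force": force on a finger pad.
Only numpy, scipy, OpenCV 4.12 (cv2) and the standard library are available. Lean on these libraries where they do the work, as an engineer would, in place of code of your own. Each camera call takes 0.05 s, during which the arm holds its last target. There are 200 camera calls.

## Working session

There is one attempt and no reset: what is moved stays moved. The work goes in short steps, Python scripts to look and compute and a tool call to move; the robot and the scene stay as the last step left them, time stands still between calls to the robot, and variables do not carry over. Pictures are saved under pics/ and viewed, at most 10 in all, crops included, and the job is handed in when it is done.

Besides the shell and the picture viewer there is one more tool, called after "Request:" as name(argument=value, ...) on one line, values as JSON. jog_arm: Moves the arm, as the interface text tells. Scaled input: -1 to 1 covers 0.025 m each way for a shift and 8 degrees each way for a turn. Its arguments: {"type":"object","properties":{"plan":{"type":"string"}},"required":["plan"]}

```bash
mkdir -p pics; ls; python3 - <<'E'
from station import r
import cv2,numpy as np
for n in("side","top"):
    p,d=r.capture(n); np.savez(f"{n}0.npz",p=p,d=d); cv2.imwrite(f"pics/{n}0.png",p[:,:,::-1])
    c=r.get_calibration(n); print(n,c)
s=r.sense(); print(s)
E
```

```text
pics
side {'mtx': array([[420.91406498,   0.        , 286.45641304],
       [  0.        , 420.91406498, 214.90333554],
       [  0.        ,   0.        ,   1.        ]]), 'distortion': array([-0.01972821,  0.        ,  0.        ,  0.        ,  0.        ]), 'extrinsics': array([[-0.76134546,  0.36032325, -0.5389993 , -0.01178568],
       [-0.64820452, -0.40563746,  0.64442932,  0.70972166],
       [ 0.01356456,  0.84001512,  0.5423934 ,  0.69196928],
       [ 0.        ,  0.        ,  0.        ,  1.        ]])}
top {'mtx': array([[433.42065319,   0.        , 273.17623569],
       [  0.        , 433.42065319, 210.70193791],
       [  0.        ,   0.        ,   1.        ]]), 'distortion': array([0.03179436, 0.        , 0.        , 0.        , 0.        ]), 'extrinsics': array([[-0.02538153,  0.98807192, -0.15188702,  0.36111099],
       [-0.99967453, -0.02469604,  0.00639826,  0.01005307],
       [ 0.00257093,  0.15199998,  0.98837715,  1.55826386],
       [ 0.        ,  0.        ,  0.        ,  1.        ]])}
{'time_s': 0.1, 'joints': array([-5.40533862e+01,  2.20864502e+01,  3.89292481e-01, -2.36817888e-02,
       -6.84121642e+01, -1.48170090e+01]), 'joint_velocities': array([ 0.09586853, -0.07368785,  0.10754026,  0.15177573, -0.10910026,
       -0.05447517]), 'effort': array([-9.69795037e-04, -3.91688061e+01,  1.87934500e+01,  4.23198760e+00,
        1.34460814e-02, -5.85843395e-05]), 'tcp_pos': array([ 0.22512476, -0.58248214,  0.22158374]), 'ee_rot': array([[-9.32822293e-01, -3.60335836e-01, -8.08911554e-04],
       [-3.60336726e-01,  9.32820621e-01,  1.77026074e-03],
       [ 1.16680993e-04,  1.94281922e-03, -9.99998106e-01]]), 'wrist_force': array([ 0.32441606, -0.35555956, -0.22850265]), 'moment': array([-0.00891542,  0.00272465, -0.01237277]), 'gripper_force': 0.0, 'gripper_width': 0.9971071054895713}
```

View pics/top0.png

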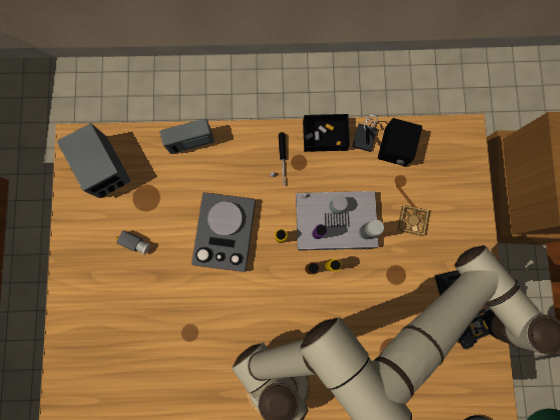

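View pics/side0.png

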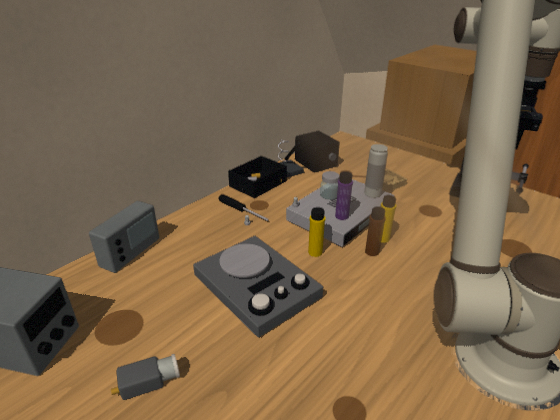

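The top view shows the scale with its pan at (225,218). The keys are biggest (204,255), smallest (219,257) and middle (236,259).

Tube candidates in the top view:
- Purple at (320,231), standing on the receiver's lid.
- Yellow at (281,236) and (334,265).
- Brown at (313,268).

Only the purple one fits the description. I'll measure it and confirm it in a crop.

```bash
cat > h.py <<'E'
import numpy as np,cv2
from station import r
def ray(n,uv):
    c=r.get_calibration(n);uv=np.atleast_2d(np.float64(uv))
    q=cv2.undistortPoints(uv[:,None],c["mtx"],np.array(c["distortion"]))[:,0]
    E=np.array(c["extrinsics"]);d=np.c_[q[:,0],-q[:,1],-np.ones(len(q))]@E[:3,:3].T
    return E[:3,3],d
def onz(n,uv,z):
    o,d=ray(n,uv);return o+d*((z-o[2])/d[:,2])[:,None]
def cloud(n,D):
    v,u=np.mgrid[:420,:560];o,d=ray(n,np.c_[u.ravel(),v.ravel()])
    return (o+d*D.reshape(-1,1)).reshape(420,560,3)
E
python3 - <<'E'
from h import *
np.set_printoptions(precision=4,suppress=True)
for n,box in(("top",(185,185,400,280)),("side",(180,130,410,340))):
    f=np.load(n+"0.npz");p,d=f["p"],f["d"];hsv=cv2.cvtColor(p,cv2.COLOR_RGB2HSV);C=cloud(n,d)
    x0,y0,x1,y1=box
    cv2.imwrite(f"pics/{n}crop.png",cv2.resize(p[y0:y1,x0:x1,::-1],None,fx=3.4 if n=="top" else 2.7,fy=3.4 if n=="top" else 2.7,interpolation=cv2.INTER_CUBIC))
    m=(hsv[...,0]>125)&(hsv[...,0]<160)&(hsv[...,1]>60)&(hsv[...,2]>40)
    k,l,s,c=cv2.connectedComponentsWithStats(m.astype(np.uint8))
    for i in range(1,k):
        if s[i,4]>25: print(n,"purple",s[i],c[i],np.median(C[l==i],0),C[l==i].max(0),C[l==i].min(0))
    w=((p.min(2)>165)&(hsv[...,1]<45)).astype(np.uint8);w[:y0]=0;w[y1:]=0;w[:,:x0]=0;w[:,x1:]=0
    k,l,s,c=cv2.connectedComponentsWithStats(w)
    for i in range(1,k):
        if s[i,4]>15: print(n,"white",s[i],c[i],onz(n,c[i],.062),np.median(C[l==i],0))
    # level slabs over scale & receiver
    for nm,lo,hi,bx in(("pan",.054,.066,(200,190,250,240)),("can",.145,.165,(350,180,400,260)),("jar",.112,.128,(320,180,365,225)),("tubetop",.165,.195,(300,210,340,250)),("rec",.044,.056,(285,180,390,260)),("case",.034,.046,(185,185,265,280))):
        if n=="side":break
        a,b,e,f2=bx;q=C[b:f2,a:e].reshape(-1,3);q=q[(q[:,2]>lo)&(q[:,2]<hi)]
        if len(q): print(nm,len(q),q.mean(0),cv2.minAreaRect(q[:,:2].astype(np.float32)))
E
```

```text
top purple [312 225  15  14  70] [317.3286 233.5   ] [ 0.4977 -0.1396  0.1582] [0.5249 0.0101 1.5583] [ 0.3611 -0.1719  0.0441]
top white [198 251   9   9  59] [202.1356 254.5763] [[0.4448 0.2481 0.062 ]] [0.4435 0.2484 0.0629]
top white [233 257   4   5  18] [234.5    258.7778] [[0.4275 0.1373 0.062 ]] [0.4269 0.1371 0.0634]
pan 850 [0.5704 0.1696 0.0604] ((0.5719327330589294, 0.1706494390964508), (0.11548542976379395, 0.11701035499572754), 89.08946990966797)
can 33 [ 0.5008 -0.3027  0.156 ] ((0.5058445930480957, -0.3062952160835266), (0.05192968249320984, 0.02450431138277054), 19.04302215576172)
jar 180 [ 0.6035 -0.2241  0.12  ] ((0.5844507217407227, -0.2585228383541107), (0.13030755519866943, 0.049615051597356796), 59.823970794677734)
tubetop 98 [ 0.5075 -0.1497  0.1825] ((0.5080547332763672, -0.1493210792541504), (0.036840226501226425, 0.03295644745230675), 11.48769474029541)
rec 3513 [ 0.5559 -0.2168  0.0502] ((0.5554333329200745, -0.20027726888656616), (0.20379595458507538, 0.3240559697151184), 0.01419507060199976)
case 2451 [0.5188 0.1739 0.0403] ((0.5269322395324707, 0.17628002166748047), (0.18998850882053375, 0.2596784234046936), 81.0098648071289)
side purple [335 180  18  40 459] [342.7081 200.4444] [ 0.4978 -0.1352  0.1094] [0.5244 0.7097 0.692 ] [-0.0118 -0.1616  0.0505]
```

View pics/topcrop.png

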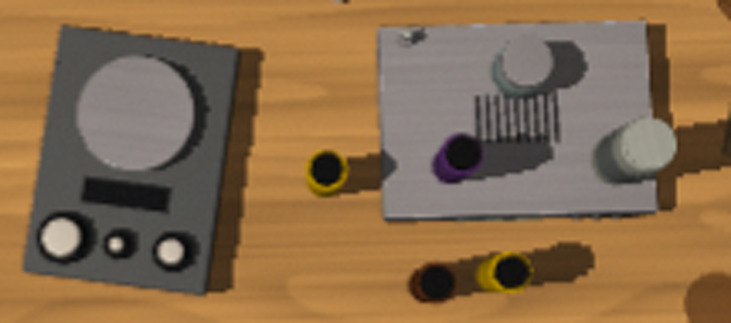

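The crop confirms the purple tube standing on the receiver's lid. The brown tube and the two yellow ones stand on the bench. I'm moving to the small key now.

Request:
jog_arm(plan="-1 1 -0.12 0 0 0 1;-1 1 -0.12 0 0 0 1;-1 1 -0.12 0 0 0 1;-1 1 -0.12 0 0 0 1;-1 1 -0.12 0 0 0 1;-1 1 -0.12 0 0 0 1;-1 1 -0.12 0 0 0 1;-1 1 -0.12 0 0 0 1;-1 1 -0.12 0 0 0 1;-1 1 -0.12 0 0 0 1")

```text
time_s: 1.1
tcp_pos: [0.3685, -0.2581, 0.2524]
ee_rot: [[-0.933, -0.36, -0.0], [-0.36, 0.933, 0.0], [0.0, 0.0, -1.0]]
wrist_force: [0.3, 0.2, -0.7]
gripper_width: 0.171
gripper_force: 0.0
```

Request:
jog_arm(plan="-0.88 0.83 0 0 0 0 1;-0.88 0.83 0 0 0 0 1;-0.88 0.83 0 0 0 0 1;-0.88 0.83 0 0 0 0 1;-0.44 1 0 0 0 0 1;-0.44 1 0 0 0 0 1;-0.44 1 0 0 0 0 1;-0.44 1 0 0 0 0 1;-0.44 1 0 0 0 0 1;-0.44 1 0 0 0 0 1")

```text
time_s: 2.1
tcp_pos: [0.4276, 0.0143, 0.2523]
ee_rot: [[-0.933, -0.36, -0.001], [-0.36, 0.933, 0.0], [0.001, 0.0, -1.0]]
wrist_force: [0.6, 0.9, -0.3]
gripper_width: 0.007
gripper_force: 0.0
```

```bash
cat >> h.py <<'E'
import json
def log():
    s=r.sense();open("log.jsonl","a").write(json.dumps([list(map(float,s["joints"])),list(map(float,s["tcp_pos"])),np.array(s["ee_rot"]).tolist()])+"\n")
    print("t",s["time_s"],"q",np.round(s["joints"],1),"p",np.round(s["tcp_pos"],4),"F",np.round(s["wrist_force"],1),"g",round(float(s["gripper_width"]),3),s["gripper_force"])
    print(np.round(s["ee_rot"],3).tolist());return s
def units(s,target):
    u=np.array(s["ee_rot"]).T@(np.array(target)-s["tcp_pos"])/.025; print("to",target,"units",np.round(u,3))
E
python3 - <<'E'
from h import *
open("log.jsonl","a").write(json.dumps([[-54.053,22.042,.453,0,-68.411,-14.817],[.2251,-.5825,.2225],[[-.9328,-.3603,-.0008],[-.3603,.9328,.0018],[.0001,.0019,-1]]])+"\n")
s=log();units(s,[.437,.192,.09])
# positions of look-alikes / stoppers, dark blobs at z .135 (bench) and tube at .185, both views
f=np.load("top0.npz");C=cloud("top",f["d"])
for nm,b,z in(("yel1",(272,226,292,246),.135),("brn",(304,256,322,276),.135),("yel2",(323,256,345,276),.135),("tube",(310,220,332,242),.185),("can",(355,215,390,245),.205)):
    q=C[b[1]:b[3],b[0]:b[2]].reshape(-1,3);q=q[abs(q[:,2]-z)<.008]
    if len(q):print(nm,len(q),q.mean(0).round(4),((q.max(0)+q.min(0))/2).round(4))
f=np.load("side0.npz");C=cloud("side",f["d"])
for nm,b,z in(("pan",(210,235,275,285),.06),("big",(250,290,275,312),.062),("small",(276,286,287,299),.062),("mid",(291,272,310,290),.062)):
    q=C[b[1]:b[3],b[0]:b[2]].reshape(-1,3);q=q[abs(q[:,2]-z)<.003]
    if len(q):print("side",nm,len(q),q.mean(0).round(4),((q.max(0)+q.min(0))/2).round(4))
# tube axis from side body: silhouette at z
p=f["p"];hsv=cv2.cvtColor(p,cv2.COLOR_RGB2HSV);m=(hsv[...,0]>125)&(hsv[...,0]<160)&(hsv[...,1]>60)&(hsv[...,2]>40)
q=C[m];q=q[(q[:,2]>.06)&(q[:,2]<.16)&(q[:,1]<.2)]
fit=cv2.minEnclosingCircle(q[:,:2].astype(np.float32));A=np.c_[2*q[:,:2],np.ones(len(q))];x=np.linalg.lstsq(A,(q[:,:2]**2).sum(1),rcond=None)[0];print("circle",x[:2],np.sqrt(x[2]+x[0]**2+x[1]**2))
E
```

```text
t 2.1 q [ 23.8   1.  -22.3  -0.  -66.8 -92.7] p [0.4276 0.0143 0.2523] F [ 0.6  0.9 -0.3] g 0.007 0.0
[[-0.933, -0.36, -0.001], [-0.36, 0.933, 0.0], [0.001, 0.0, -1.0]]
to [0.437, 0.192, 0.09] units [-2.917  6.494  6.491]
yel1 74 [ 0.5024 -0.0229  0.1346] [ 0.5021 -0.023   0.135 ]
brn 79 [ 0.3894 -0.1257  0.1354] [ 0.3896 -0.1256  0.1344]
yel2 80 [ 0.3983 -0.1977  0.1346] [ 0.3976 -0.1978  0.134 ]
tube 81 [ 0.5085 -0.1504  0.1851] [ 0.5081 -0.151   0.185 ]
can 192 [ 0.5101 -0.3187  0.2049] [ 0.5107 -0.319   0.2045]
side pan 1254 [0.5658 0.1734 0.0605] [0.5686 0.1703 0.06  ]
side big 175 [0.4425 0.248  0.0622] [0.4437 0.2469 0.062 ]
side small 24 [0.4343 0.1926 0.062 ] [0.4344 0.1925 0.0623]
side mid 67 [0.4256 0.1375 0.0623] [0.4259 0.1367 0.062 ]
circle [ 0.50512342 -0.14769798] 0.015907641697094604
```

Request:
jog_arm(plan="-0.41 0.93 0.9 0 0 0 1;-0.41 0.93 0.9 0 0 0 1;-0.41 0.93 0.9 0 0 0 1;-0.41 0.93 0.9 0 0 0 1;-0.41 0.93 0.9 0 0 0 1;-0.41 0.93 0.9 0 0 0 1;-0.41 0.93 0.9 0 0 0 1;0 0 0.1 0 0 0 1;0 0 0.1 0 0 0 1;0 0 0 0 0 0 1")

```text
time_s: 3.1
tcp_pos: [0.4362, 0.1903, 0.0902]
ee_rot: [[-0.933, -0.36, -0.0], [-0.36, 0.933, -0.0], [0.0, -0.0, -1.0]]
wrist_force: [0.6, -0.6, -0.2]
gripper_width: 0.007
gripper_force: 0.0
```

```bash
python3 - <<'E'
from h import *
s=log();units(s,[.4355,.192,.056])
E
```

```text
t 3.1 q [  43.2   16.3  -30.3   -0.   -43.5 -112.1] p [0.4362 0.1903 0.0902] F [ 0.6 -0.6 -0.2] g 0.007 0.0
[[-0.933, -0.36, -0.0], [-0.36, 0.933, -0.0], [0.0, -0.0, -1.0]]
to [0.4355, 0.192, 0.056] units [-1.000e-03  7.500e-02  1.367e+00]
```

Request:
jog_arm(plan="0 0.07 0.5 0 0 0 1;0 0 0.3 0 0 0 1;0 0 0.2 0 0 0 1;0 0 0.2 0 0 0 1;0 0 0.1 0 0 0 1;0 0 0.1 0 0 0 1;0 0 0 0 0 0 1;0 0 0 0 0 0 1;0 0 0 0 0 0 1;0 0 0 0 0 0 1")

```text
time_s: 4.1
tcp_pos: [0.4359, 0.1922, 0.0563]
ee_rot: [[-0.933, -0.361, 0.001], [-0.361, 0.933, -0.001], [-0.0, -0.001, -1.0]]
wrist_force: [-2.2, -2.6, 10.9]
gripper_width: 0.006
gripper_force: 5.0
```

Request:
jog_arm(plan="0 0 -0.4 0 0 0 1;0 0 -0.8 0 0 0 1;0.29 -0.48 0 0 0 0 1;0.29 -0.48 0 0 0 0 1;0.29 -0.48 0 0 0 0 1;0.28 -0.48 0 0 0 0 1;0 0 0 0 0 0 1;0 0 0.3 0 0 0 1;0 0 0.2 0 0 0 1;0 0 0 0 0 0 1")

```text
time_s: 5.1
tcp_pos: [0.4257, 0.1373, 0.0714]
ee_rot: [[-0.933, -0.361, -0.002], [-0.361, 0.933, -0.001], [0.002, -0.001, -1.0]]
wrist_force: [-0.1, -0.2, 0.8]
gripper_width: 0.001
gripper_force: 0.0
```

Request:
jog_arm(plan="0 0 0.2 0 0 0 1;0 0 0.2 0 0 0 1;0 0 0.15 0 0 0 1;0 0 0.1 0 0 0 1;0 0 0.05 0 0 0 1;0 0 0 0 0 0 1;0 0 0 0 0 0 1;0 0 0 0 0 0 1;0 0 0 0 0 0 1;0 0 0 0 0 0 1")

```text
time_s: 6.1
tcp_pos: [0.4264, 0.1377, 0.0563]
ee_rot: [[-0.933, -0.361, 0.001], [-0.361, 0.933, 0.0], [-0.001, 0.0, -1.0]]
wrist_force: [-3.9, 0.6, 11.9]
gripper_width: 0.004
gripper_force: 6.0
```

```bash
python3 - <<'E'
from h import *
s=log()
E
```

```text
t 6.1 q [  38.8   17.1  -36.2    0.   -36.7 -107.6] p [0.4264 0.1377 0.0563] F [-3.9  0.6 11.9] g 0.004 6.023304497357458
[[-0.933, -0.361, 0.001], [-0.361, 0.933, 0.0], [-0.001, 0.0, -1.0]]
```

Request:
jog_arm(plan="0 0 -1 0 0 0 1;0 0 -1 0 0 0 1;0 0 -1 0 0 0 1;0 0 -1 0 0 0 -1;0 0 -1 0 0 0 -1;0 0 -1 0 0 0 -1;0 0 -1 0 -0.8 0 -1;0 0 -1 0 -0.8 0 -1;0 0 0 0 -0.8 0 -1;0 0 0 0 0 0 -1")

```text
time_s: 7.1
tcp_pos: [0.4195, 0.1334, 0.2526]
ee_rot: [[-0.882, -0.361, 0.304], [-0.341, 0.933, 0.117], [-0.326, -0.0, -0.945]]
wrist_force: [-0.8, -0.4, -1.0]
gripper_width: 0.557
gripper_force: 0.0
```

```bash
python3 - <<'E'
from h import *
log()
E
```

```text
t 7.1 q [  44.1   -8.3  -37.1   10.6  -44.1 -119.4] p [0.4195 0.1334 0.2526] F [-0.8 -0.4 -1. ] g 0.557 0.0
[[-0.882, -0.361, 0.304], [-0.341, 0.933, 0.117], [-0.326, -0.0, -0.945]]
```

Request:
jog_arm(plan="0 -1 0 0.8 0 0 -1;0 -1 0 0.8 0 0 -1;0 -1 0 0.8 0 0 -1;0 -1 0 0.8 0 0 -1;0 -1 0 0.8 0 0 -1;0 -1 0 0 0 0 -1;0 -1 0 0 0 0 -1;0 0 0 0 0 0 -1;0 0 0 0 0 0 -1;0 0 0 0 0 0 -1")

```text
time_s: 8.1
tcp_pos: [0.4659, -0.0215, 0.3052]
ee_rot: [[-0.881, -0.144, 0.45], [-0.341, 0.853, -0.394], [-0.328, -0.501, -0.801]]
wrist_force: [-0.0, -0.4, 0.4]
gripper_width: 1.001
gripper_force: 0.0
```

```bash
cat > k.py <<'E'
import numpy as np,json
from scipy.spatial.transform import Rotation as R
from scipy.optimize import least_squares
def fk(q,p):
    # p: a1,d1,L2,a3,L3,off,L6
    a1,d1,L2,a3,L3,off,L6=p; q=np.radians(q)
    Rz=lambda a:R.from_euler('z',a); Ry=lambda a:R.from_euler('y',a); Rx=lambda a:R.from_euler('x',a)
    A=Rz(q[0]); x=np.array([0,0,d1])+A.apply([a1,off,0])
    A=A*Ry(q[1]); x=x+A.apply([0,0,L2])
    A=A*Ry(-q[2]); x=x+A.apply([L3,0,a3])
    A=A*Rx(S4*q[3])*Ry(-q[4])*Rx(S6*q[5]); x=x+A.apply([L6,0,0])
    return x,(A*R.from_matrix(TOOL)).as_matrix()
S4,S6=1,1
# tool z = local x
TOOL=np.array([[0,0,1.],[1,0,0],[0,1,0]])
def fit(verbose=True):
    global S4,S6,TOOL
    D=[json.loads(l) for l in open("log.jsonl")];best=None
    for S4 in(1,-1):
        for S6 in(1,-1):
            es=[]
            TOOL=np.eye(3);P0=np.zeros(7)
            M=[fk(q,P0)[1].T@np.array(e) for q,_,e in D]
            T=R.from_matrix(M).mean();er=max((T.inv()*R.from_matrix(m)).magnitude() for m in M)
            if best is None or er<best[0]: best=(er,S4,S6,T.as_matrix())
    er,S4,S6,TOOL=best
    f=lambda p:np.ravel([fk(q,p)[0]-np.array(x) for q,x,_ in D])
    s=least_squares(lambda p:np.r_[f(p),1e-4*(p-[0,.35,.4,0,.4,-.16,.25])],[0,.35,.4,0,.4,-.16,.25])
    if verbose:print("rot err deg",np.degrees(er),S4,S6,TOOL.round(2).tolist(),"\np",s.x.round(4),"res mm",abs(f(s.x)).max()*1e3)
    return s.x
E
python3 - <<'E'
from h import *
log()
import k;k.fit()
E
```

```text
t 8.1 q [  35.4   -8.   -46.2   47.   -52.8 -139.6] p [ 0.4659 -0.0215  0.3052] F [-0.  -0.4  0.4] g 1.001 0.0
[[-0.881, -0.144, 0.45], [-0.341, 0.853, -0.394], [-0.328, -0.501, -0.801]]
rot err deg 0.09287122639456072 -1 -1 [[-0.0, -0.0, 1.0], [-1.0, 0.0, -0.0], [-0.0, -1.0, -0.0]] 
p [ 0.0317  0.2061  0.4727  0.0291  0.395  -0.154   0.2803] res mm 77.07830635110722
```

```bash
sed -i 's/a1,d1,L2,a3,L3,off,L6=p;/a1,d1,L2,a3,L3,off,L6,wy,wz,vy,vz=p;/; s/^    A=A\*Rx(S4.*$/    A=A*Rx(S4*q[3]); x=x+A.apply([0,wy,wz]); A=A*Ry(-q[4]); x=x+A.apply([0,vy,vz]); A=A*Rx(S6*q[5]); x=x+A.apply([L6,0,0])/; s/np.zeros(7)/np.zeros(11)/; s/-.16,.25\]/-.16,.25,0,0,0,0]/g' k.py
python3 - <<'E'
import k,json
p=k.fit()
for l in open("log.jsonl"):
    q,x,_=json.loads(l);print((k.fk(q,p)[0]-x).round(4))
E
```

```text
rot err deg 0.09287122639456072 -1 -1 [[-0.0, -0.0, 1.0], [-1.0, 0.0, -0.0], [-0.0, -1.0, -0.0]] 
p [-0.000e+00  1.606e-01  5.642e-01  6.000e-04  4.214e-01 -1.000e-04
  3.064e-01 -7.980e-02 -1.000e-04 -7.980e-02  1.000e-04] res mm 0.1308820788945564
[-0.     -0.0001  0.0001]
[-0.0001 -0.     -0.    ]
[-0.0001 -0.      0.    ]
[-0.  0.  0.]
[-0.  0. -0.]
[ 0.0001  0.     -0.0001]
```

```bash
cat >> k.py <<'E'
LO=np.array([-179.83,-69.29,-61.27,-181.25,-171.15,-177.46]);HI=np.array([179.83,118.12,80.66,117.63,-9.14,177.46])
P=fit(False)
def ik(x,M,q0):
    def f(q):
        a,B=fk(q,P);return np.r_[(a-x)*10,R.from_matrix(B.T@M).as_rotvec()*2]
    s=least_squares(f,np.clip(q0,LO+.1,HI-.1),bounds=(LO,HI),x_scale=30,xtol=1e-9)
    return s.x,np.linalg.norm(s.fun)
def ori(az,T,sgn=1):   # heading az, T below horizontal, tool y horizontal
    a,t=np.radians([az,T]);z=np.array([np.cos(t)*np.cos(a),np.cos(t)*np.sin(a),-np.sin(t)])
    y=sgn*np.array([-np.sin(a),np.cos(a),0]);return np.c_[np.cross(y,z),y,z]
def wrist(q):
    a,d1,L2,a3,L3,o,L6,wy,wz,vy,vz=P;p=P.copy();p[6]=p[9]=p[7]=0;w4=fk(q,p)[0];p=P.copy();p[6]=0;return w4,fk(q,p)[0]
def ins(q):return np.min(np.r_[q-LO,HI-q])
E
cat > s.py <<'E'
import k,numpy as np
from k import *
rng=np.random.default_rng(0)
tube=np.array([.507,-.150,.05+.09]);pan=np.array([.570,.170,.06+.09+.001])
qc=np.array([35.4,-8,-46.2,47,-52.8,-139.6])
def sols(x,M,n=6):
    out=[]
    for i in range(n):
        q,e=ik(x,M,qc if i==0 else rng.uniform(np.maximum(LO,[-60,-60,-60,-180,-130,-175]),np.minimum(HI,[90,80,70,115,-10,175])))
        if e<1e-3 and ins(q)>3 and not any(abs(q-o).max()<2 for o in out):out.append(q)
    return out
for az in(0,-25,-45,-65):
  for T in(25,40):
    M=ori(az,T);a=sols(tube+.019*M[:,2],M)
    for q in a:
        w=wrist(q);print(az,T,"GR",q.round(0),"w",np.r_[w[0],w[1]].round(2))
for az in(60,30,0,-30,-60):
  for T in(25,40):
    M=ori(az,T);a=sols(pan+.019*M[:,2],M)
    for q in a:
        w=wrist(q);print(az,T,"PL",q.round(0),"w",np.r_[w[0],w[1]].round(2))
E
time python3 s.py
```

```text
0 25 GR [ -46.   19.  -40. -116.  -46.   59.] w [ 0.28 -0.29  0.34  0.25 -0.15  0.26]
0 40 GR [-24.  10. -30. -82. -18.   7.] w [ 0.39 -0.17  0.45  0.29 -0.15  0.32]
-25 40 GR [ -36.   10.  -43. -148.  -16.   66.] w [ 0.28 -0.21  0.38  0.31 -0.06  0.32]
60 25 PL [ -6.  25. -17. -86. -56.  35.] w [ 0.55 -0.05  0.39  0.44 -0.06  0.27]
60 40 PL [  6.  20. -15. -66. -43.  10.] w [ 0.53  0.05  0.46  0.46 -0.02  0.34]
30 25 PL [  -7.   20.  -33. -121.  -39.   55.] w [ 0.44 -0.05  0.36  0.34  0.04  0.27]
-30 25 PL [ 33.  26. -56. 113. -62.  98.] w [0.26 0.17 0.25 0.34 0.3  0.27]
-60 25 PL [ 49.  34. -37.  65. -72. 108.] w [0.3  0.34 0.23 0.44 0.4  0.27]
-60 40 PL [ 47.  29. -35.  57. -61. 119.] w [0.31 0.33 0.28 0.46 0.36 0.34]
real	0m9.158s
user	0m9.723s
sys	0m0.057s
```

```bash
cat >> k.py <<'E'
def twist(T0,T1,n):   # constant per-row shift (units) and turn (units)
    w=R.from_matrix(T0[1].T@T1[1]).as_rotvec()/n; st=R.from_rotvec(w)
    S=sum((T0[1]@(st**i).as_matrix() for i in range(n)),np.zeros((3,3)))
    d=np.linalg.solve(S,T1[0]-T0[0]); return np.r_[d/.025,np.degrees(w)/8].round(2)
def run(T0,q,row,n,show=True):
    x,M=np.array(T0[0]),np.array(T0[1]);mx=np.zeros(6);bad=0
    for _ in range(n):
        x=x+M@(row[:3]*.025);M=M@R.from_rotvec(np.radians(row[3:]*8)).as_matrix()
        q2,e=ik(x,M,q);mx=np.maximum(mx,abs(q2-q)*10);bad=max(bad,e);q=q2
    if show:
        w=wrist(q);print(n,"x",row.tolist(),"| q",q.round(0),"vmax",mx.round(0),"err",round(bad,4),"in",ins(q).round(0),"tcp",x.round(3),"z",M[:,2].round(2),"w",np.r_[w[0],w[1]].round(2))
    return (x,M),q
E
cat > s2.py <<'E'
from h import *; from k import *
s=r.sense();q0=np.array(s["joints"]);T0=(np.array(s["tcp_pos"]),np.array(s["ee_rot"]))
tube=np.array([.507,-.150,.142])
seed=np.array([-46,19,-40,-116,-46,-121.])
for T in(25,30,35):
    M=ori(0,T,-1);qg,e=ik(tube+.019*M[:,2],M,seed);print("grasp",T,qg.round(0),e,ins(qg))
T=30;M=ori(0,T,-1);qg,_=ik(tube+.019*M[:,2],M,seed)
Tp=(tube+(.019-.11)*M[:,2]+[0,0,.03],M);qp,e=ik(*Tp,qg);print("pre",qp.round(0),e)
print("seg A")
q=q0;Tc=T0
for f in(1/3,2/3,1):
    tgt=fk(q0+f*(qp-q0),P) if f<1 else Tp
    row=twist(Tc,tgt,10);Tc,q=run(Tc,q,row,10)
print("flip")
for az,T2,pos in((0,-20,(.5,-.1,.45)),(0,-20,(.55,-.1,.55)),(15,-10,(.55,0,.5)),(30,-20,(.5,0,.45)),(30,-20,(.5,.1,.55)),(60,-20,(.5,.1,.5))):
    M2=ori(az,T2,1);q2,e=ik(np.array(pos),M2,qg+[20,-20,20,0,0,180]);print(az,T2,pos,q2.round(0),round(e,4),ins(q2).round(0))
E
python3 s2.py
```

```text
grasp 25 [ -45.   18.  -40. -116.  -46. -122.] 1.289564501833352e-15 21.685795907967147
grasp 30 [ -40.   15.  -36. -109.  -36. -134.] 1.501748694588309e-14 25.349526633441016
grasp 35 [ -33.   12.  -32.  -98.  -27. -150.] 5.0492401825721085e-15 17.72040227011
pre [ -37.   -6.  -37.  -82.  -32. -169.] 8.087394587489552e-13
seg A
10 x [0.57, -0.36, 0.45, -0.23, 0.32, 0.77] | q [  11.   -7.  -43.    3.  -46. -149.] vmax [25.  1.  9. 47.  8. 12.] err 0.0 in 18.0 tcp [ 0.35  -0.107  0.18 ] z [ 0.15 -0.01 -0.99] w [ 0.27  0.05  0.48  0.3  -0.1   0.48]
10 x [0.11, -0.05, 0.13, -0.3, 0.18, 0.79] | q [ -12.   -7.  -40.  -38.  -38. -160.] vmax [24.  1.  8. 44.  9. 12.] err 0.0 in 18.0 tcp [ 0.34  -0.081  0.149] z [ 0.46  0.29 -0.84] w [ 0.28 -0.06  0.49  0.2  -0.17  0.41]
10 x [0.21, 0.52, -0.01, -0.41, 0.22, 0.75] | q [ -37.   -6.  -37.  -82.  -32. -168.] vmax [26.  1. 10. 45.  8. 10.] err 0.0 in 9.0 tcp [ 0.428 -0.15   0.218] z [ 0.87 -0.   -0.5 ] w [ 0.24 -0.18  0.51  0.16 -0.15  0.37]
flip
0 -20 (0.5, -0.1, 0.45) [ -52.   -1.  -45. -131.  -80.   55.] 0.0 16.0
0 -20 (0.55, -0.1, 0.55) [ -43.   -8.  -31. -132.  -60.   43.] 0.0 30.0
15 -10 (0.55, 0, 0.5) [ -33.   -9.  -28. -118.  -55.   32.] 0.0 33.0
30 -20 (0.5, 0, 0.45) [ -44.    5.  -35. -116.  -91.   42.] 0.0 27.0
30 -20 (0.5, 0.1, 0.55) [ -29.  -11.  -31. -121.  -70.   31.] 0.0 30.0
60 -20 (0.5, 0.1, 0.5) [ -30.    8.  -19. -108.  -99.   25.] 0.0 42.0
```

```bash
sed -i 's/^    tgt=.*/    tgt=fk(q0+f*(qp-q0),P) if f<1 else Tp\n    if f<1: tgt=(tgt[0]+[0.02,0,.11],tgt[1])/' s2.py; python3 s2.py | sed -n '/seg A/,/flip/p'
```

```text
seg A
10 x [0.33, -0.43, 0.06, -0.23, 0.32, 0.77] | q [  10.  -11.  -28.    3.  -64. -147.] vmax [31.  4. 25. 50. 13. 12.] err 0.0 in 30.0 tcp [ 0.371 -0.108  0.291] z [ 0.15 -0.01 -0.99] w [ 0.29  0.05  0.59  0.32 -0.1   0.59]
10 x [0.11, -0.05, 0.13, -0.3, 0.18, 0.79] | q [  -8.  -15.  -31.  -27.  -50. -177.] vmax [23.  7.  9. 32. 20. 37.] err 0.01 in 0.0 tcp [ 0.36  -0.081  0.26 ] z [ 0.46  0.29 -0.84] w [ 0.26 -0.03  0.59  0.22 -0.17  0.52]
10 x [-0.14, 0.34, 0.23, -0.41, 0.22, 0.75] | q [ -37.   -6.  -37.  -82.  -32. -168.] vmax [36. 12. 12. 73. 24. 33.] err 0.022 in 9.0 tcp [ 0.428 -0.151  0.218] z [ 0.87 -0.   -0.5 ] w [ 0.24 -0.18  0.51  0.16 -0.15  0.37]
flip
```

```bash
sed -i 's/^    if f<1: tgt=.*/    if f<1: tgt=fk(q0+f*(qp-q0)+np.array([0,0,14,0,0,12]),P)/' s2.py; python3 s2.py | sed -n '/seg A/,/flip/p'
```

```text
seg A
10 x [0.0, -0.25, 0.11, -0.31, 0.12, 0.67] | q [  11.   -7.  -29.    4.  -46. -137.] vmax [29.  2. 21. 49.  9.  9.] err 0.0 in 32.0 tcp [ 0.467 -0.085  0.292] z [ 0.38  0.03 -0.92] w [ 0.31  0.06  0.56  0.35 -0.09  0.57]
10 x [-0.07, -0.11, 0.05, -0.3, 0.06, 0.77] | q [ -13.   -7.  -26.  -39.  -39. -147.] vmax [25.  1. 11. 43.  8. 10.] err 0.0 in 30.0 tcp [ 0.462 -0.11   0.269] z [ 0.65  0.26 -0.72] w [ 0.32 -0.07  0.58  0.26 -0.19  0.49]
10 x [-0.31, -0.06, -0.02, -0.31, 0.06, 0.96] | q [ -37.   -6.  -37.  -83.  -32. -168.] vmax [35.  4. 18. 50. 17. 30.] err 0.0 in 10.0 tcp [ 0.429 -0.149  0.217] z [ 0.87  0.   -0.49] w [ 0.24 -0.18  0.5   0.16 -0.15  0.37]
flip
```

Request:
jog_arm(plan="0 -0.25 0.11 -0.31 0.12 0.67 -1;0 -0.25 0.11 -0.31 0.12 0.67 -1;0 -0.25 0.11 -0.31 0.12 0.67 -1;0 -0.25 0.11 -0.31 0.12 0.67 -1;0 -0.25 0.11 -0.31 0.12 0.67 -1;0 -0.25 0.11 -0.31 0.12 0.67 -1;0 -0.25 0.11 -0.31 0.12 0.67 -1;0 -0.25 0.11 -0.31 0.12 0.67 -1;0 -0.25 0.11 -0.31 0.12 0.67 -1;0 -0.25 0.11 -0.31 0.12 0.67 -1")

```text
time_s: 9.1
tcp_pos: [0.467, -0.0852, 0.2915]
ee_rot: [[-0.77, 0.51, 0.385], [0.562, 0.826, 0.03], [-0.303, 0.239, -0.922]]
wrist_force: [0.6, -0.8, 0.2]
gripper_width: 1.001
gripper_force: 0.0
```

Request:
jog_arm(plan="-0.07 -0.11 0.05 -0.3 0.06 0.77 -1;-0.07 -0.11 0.05 -0.3 0.06 0.77 -1;-0.07 -0.11 0.05 -0.3 0.06 0.77 -1;-0.07 -0.11 0.05 -0.3 0.06 0.77 -1;-0.07 -0.11 0.05 -0.3 0.06 0.77 -1;-0.07 -0.11 0.05 -0.3 0.06 0.77 -1;-0.07 -0.11 0.05 -0.3 0.06 0.77 -1;-0.07 -0.11 0.05 -0.3 0.06 0.77 -1;-0.07 -0.11 0.05 -0.3 0.06 0.77 -1;-0.07 -0.11 0.05 -0.3 0.06 0.77 -1")

```text
time_s: 10.1
tcp_pos: [0.4621, -0.1094, 0.2689]
ee_rot: [[-0.047, 0.761, 0.647], [0.952, -0.162, 0.259], [0.302, 0.628, -0.717]]
wrist_force: [0.4, 0.1, -0.3]
gripper_width: 0.999
gripper_force: 0.0
```

Request:
jog_arm(plan="-0.31 -0.06 -0.02 -0.31 0.06 0.96 -1;-0.31 -0.06 -0.02 -0.31 0.06 0.96 -1;-0.31 -0.06 -0.02 -0.31 0.06 0.96 -1;-0.31 -0.06 -0.02 -0.31 0.06 0.96 -1;-0.31 -0.06 -0.02 -0.31 0.06 0.96 -1;-0.31 -0.06 -0.02 -0.31 0.06 0.96 -1;-0.31 -0.06 -0.02 -0.31 0.06 0.96 -1;-0.31 -0.06 -0.02 -0.31 0.06 0.96 -1;-0.31 -0.06 -0.02 -0.31 0.06 0.96 -1;-0.31 -0.06 -0.02 -0.31 0.06 0.96 -1")

```text
time_s: 11.1
tcp_pos: [0.4287, -0.1488, 0.2166]
ee_rot: [[0.495, 0.001, 0.869], [-0.003, -1.0, 0.003], [0.869, -0.004, -0.495]]
wrist_force: [-0.5, -0.2, -0.3]
gripper_width: 0.996
gripper_force: 0.0
```

```bash
cat > s3.py <<'E'
from h import *; from k import *
s=log();q0=np.array(s["joints"]);T0=(np.array(s["tcp_pos"]),np.array(s["ee_rot"]))
M=ori(0,30,-1);tube=np.array([.507,-.150,.142])
row=twist(T0,(tube+.019*M[:,2],M),10);run(T0,q0,row,10)
E
python3 s3.py
```

```text
t 11.1 q [ -37.5   -5.9  -37.2  -82.9  -32.4 -167.8] p [ 0.4287 -0.1488  0.2166] F [-0.5 -0.2 -0.3] g 0.996 0.0
[[0.495, 0.001, 0.869], [-0.003, -1.0, 0.003], [0.869, -0.004, -0.495]]
10 x [-0.1, 0.01, 0.5, -0.0, -0.0, -0.0] | q [ -40.   15.  -36. -109.  -37. -134.] vmax [ 6. 21.  2. 29.  6. 38.] err 0.0 in 25.0 tcp [ 0.525 -0.151  0.133] z [ 0.87  0.   -0.49] w [ 0.31 -0.27  0.38  0.26 -0.15  0.28]
```

Request:
jog_arm(plan="-0.1 0.01 0.5 0 0 0 -1;-0.1 0.01 0.5 0 0 0 -1;-0.1 0.01 0.5 0 0 0 -1;-0.1 0.01 0.5 0 0 0 -1;-0.1 0.01 0.5 0 0 0 -1;-0.1 0.01 0.5 0 0 0 -1;-0.1 0.01 0.5 0 0 0 -1;-0.1 0.01 0.5 0 0 0 -1;-0.1 0.01 0.5 0 0 0 -1;-0.1 0.01 0.5 0 0 0 -1")

```text
time_s: 12.1
tcp_pos: [0.5258, -0.1507, 0.1331]
ee_rot: [[0.495, 0.006, 0.869], [0.003, -1.0, 0.005], [0.869, 0.0, -0.495]]
wrist_force: [-0.5, -0.4, 0.3]
gripper_width: 0.996
gripper_force: 0.0
```

```bash
python3 - <<'E'
from h import *
log()
p,d=r.capture("side");q,_=r.capture("top")
a=cv2.resize(p[120:270,250:430,::-1],(540,450));b=cv2.resize(q[180:280,270:390,::-1],(540,450)) if 0 else cv2.resize(q[180:280,290:350,::-1],(250,450))
cv2.imwrite("pics/grasp.png",np.hstack([a,b]))
E
```

```text
t 12.1 q [ -40.4   14.9  -35.7 -109.   -36.8 -133.7] p [ 0.5258 -0.1507  0.1331] F [-0.5 -0.4  0.3] g 0.996 0.0
[[0.495, 0.006, 0.869], [0.003, -1.0, 0.005], [0.869, 0.0, -0.495]]
```

View pics/grasp.png

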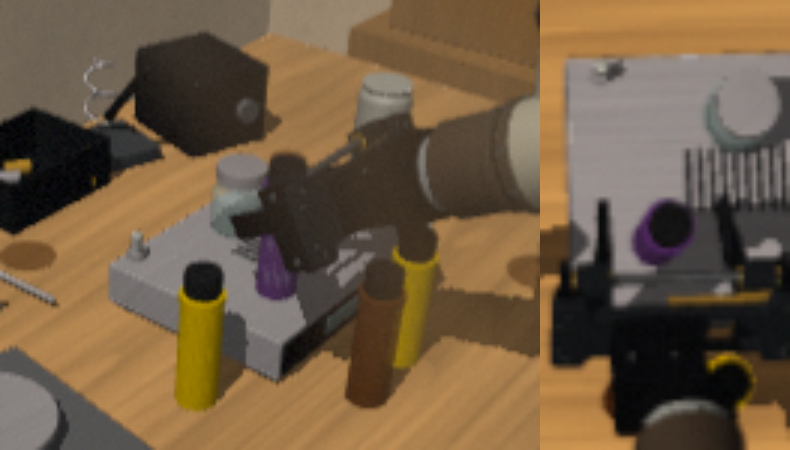

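The left half shows the fingers straddling the purple tube's upper half, at about (275,230), clear of the brown and yellow tubes. The right half shows the tube between the fingers at (663,232). I'm closing the gripper and lifting.

Request:
jog_arm(plan="0 0 0 0 0 0 1;0 0 0 0 0 0 1;0 0 0 0 0 0 1;0 0 0 0 0 0 1;0 0 0 0 0 0 1;0 0 0 0 0 0 1;0 0 0 0 0 0 1;0 0 0 0 0 0 1;0 0 0 0 0 0 1;0 0 0 0 0 0 1")

```text
time_s: 13.2
tcp_pos: [0.5252, -0.1514, 0.1343]
ee_rot: [[0.493, 0.005, 0.87], [0.003, -1.0, 0.003], [0.87, 0.001, -0.493]]
wrist_force: [0.5, -0.1, 1.4]
gripper_width: 0.426
gripper_force: 30.0
```

```bash
cat > s4.py <<'E'
from h import *; from k import *
s=log();q0=np.array(s["joints"]);T0=(np.array(s["tcp_pos"]),np.array(s["ee_rot"]))
up=(np.array([.52,-.12,.40]),T0[1]);print("lift");Tc,q=run(T0,q0,twist(T0,up,12),12)
# flip: half turn about tool z while pitching up
pos=np.array([.53,-.08,.50]);best=ori(10,-20,1)
# keyframe way: joint interp to target
q2,e=ik(pos,best,q+[0,0,0,0,0,180]);print("inv",q2.round(0),e)
for f in(1/3,2/3,1):
    row=twist(Tc,fk(q+f*(q2-q),P) if f==0 else fk(qL+f*(q2-qL),P) if f>1/3 else fk(q+f*(q2-q),P),10)
    if f<.4:qL=q
    Tc,q=run(Tc,q,row,10)
E
python3 s4.py
```

```text
t 13.2 q [ -40.4   14.7  -35.7 -108.9  -36.8 -133.8] p [ 0.5252 -0.1514  0.1343] F [ 0.5 -0.1  1.4] g 0.426 29.999538883566856
[[0.493, 0.005, 0.87], [0.003, -1.0, 0.003], [0.87, 0.001, -0.493]]
lift
12 x [0.76, -0.1, -0.45, 0.0, 0.0, 0.0] | q [ -26.  -11.  -25.  -82.  -27. -177.] vmax [ 43.  38.  17.  72.  36. 105.] err 0.5456 in 0.0 tcp [ 0.52  -0.121  0.399] z [ 0.87  0.   -0.49] w [ 0.27 -0.13  0.62  0.23 -0.13  0.46]
inv [ -47.   -3.  -34. -125.  -75.   42.] 2.3542006278496148e-12
10 x [0.03, -0.21, 0.05, -0.02, 0.29, -0.75] | q [ -33.   -9.  -28.  -97.  -43. -104.] vmax [ 75.  14.  12. 113.  79. 188.] err 0.431 in 33.0 tcp [ 0.526 -0.073  0.38 ] z [ 0.97  0.17 -0.16] w [ 0.26 -0.17  0.58  0.23 -0.13  0.43]
10 x [0.09, 0.19, 0.03, -0.16, 0.05, -0.74] | q [ -40.   -6.  -31. -110.  -59.  -32.] vmax [10.  3.  3. 20. 17. 78.] err 0.0 in 30.0 tcp [ 0.533 -0.054  0.426] z [0.97 0.23 0.05] w [ 0.25 -0.21  0.55  0.24 -0.12  0.41]
10 x [-0.32, 0.09, 0.02, -0.08, -0.21, -0.79] | q [ -47.   -3.  -34. -125.  -75.   41.] vmax [ 9.  3.  4. 19. 20. 78.] err 0.0 in 27.0 tcp [ 0.529 -0.081  0.5  ] z [0.93 0.16 0.34] w [ 0.22 -0.24  0.51  0.25 -0.13  0.4 ]
```

```bash
sed -i 's/np.array(\[.52,-.12,.40\])/T0[0]+np.array([0,.005,.10])/; s/T0,up,12),12/T0,up,5),5/' s4.py; python3 s4.py
```

```text
t 13.2 q [ -40.4   14.7  -35.7 -108.9  -36.8 -133.8] p [ 0.5252 -0.1514  0.1343] F [ 0.5 -0.1  1.4] g 0.426 29.999538883566856
[[0.493, 0.005, 0.87], [0.003, -1.0, 0.003], [0.87, 0.001, -0.493]]
lift
5 x [0.7, -0.04, -0.39, 0.0, 0.0, 0.0] | q [ -25.    0.  -28.  -81.  -22. -177.] vmax [39. 34. 17. 70. 31. 98.] err 0.0 in 1.0 tcp [ 0.526 -0.146  0.234] z [ 0.87  0.   -0.49] w [ 0.34 -0.16  0.52  0.26 -0.15  0.39]
inv [ -47.   -3.  -34. -125.  -75.   42.] 2.8415961495005605e-15
10 x [0.28, -0.15, -0.04, 0.04, 0.18, -0.7] | q [ -33.   -1.  -30.  -96.  -40. -103.] vmax [14.  2.  3. 29. 19. 89.] err 0.0 in 31.0 tcp [ 0.532 -0.086  0.281] z [ 0.93  0.16 -0.32] w [ 0.3  -0.19  0.52  0.25 -0.14  0.38]
10 x [0.16, 0.39, -0.02, -0.22, 0.06, -0.76] | q [ -39.   -2.  -32. -110.  -57.  -31.] vmax [11.  2.  2. 20. 19. 79.] err 0.0 in 29.0 tcp [ 0.542 -0.063  0.378] z [ 0.98  0.21 -0.02] w [ 0.27 -0.22  0.52  0.24 -0.13  0.39]
10 x [-0.46, 0.26, 0.01, -0.13, -0.25, -0.83] | q [ -47.   -3.  -34. -125.  -75.   42.] vmax [11.  2.  2. 20. 22. 79.] err 0.0 in 27.0 tcp [ 0.53  -0.081  0.5  ] z [0.93 0.17 0.34] w [ 0.23 -0.24  0.51  0.25 -0.13  0.4 ]
```

```bash
sed -i 's/\[0,.005,.10\]/[0,.0,.045]/; s/T0,up,5),5/T0,up,3),3/' s4.py; python3 s4.py
```

```text
t 13.2 q [ -40.4   14.7  -35.7 -108.9  -36.8 -133.8] p [ 0.5252 -0.1514  0.1343] F [ 0.5 -0.1  1.4] g 0.426 29.999538883566856
[[0.493, 0.005, 0.87], [0.003, -1.0, 0.003], [0.87, 0.001, -0.493]]
lift
3 x [0.52, 0.0, -0.3, 0.0, 0.0, 0.0] | q [ -35.    8.  -32.  -98.  -30. -151.] vmax [20. 25. 13. 39. 22. 61.] err 0.0 in 21.0 tcp [ 0.525 -0.151  0.179] z [ 0.87  0.   -0.49] w [ 0.33 -0.23  0.45  0.26 -0.15  0.33]
inv [ -47.   -3.  -34. -125.  -75.   42.] 2.895478685614188e-14
10 x [0.42, 0.03, -0.06, -0.03, 0.2, -0.71] | q [ -39.    4.  -33. -107.  -45.  -88.] vmax [ 9.  4.  1. 16. 16. 73.] err 0.0 in 29.0 tcp [ 0.546 -0.115  0.272] z [ 0.96  0.1  -0.26] w [ 0.29 -0.24  0.47  0.25 -0.14  0.35]
10 x [0.15, 0.45, -0.03, -0.22, 0.05, -0.75] | q [ -43.    0.  -34. -116.  -60.  -23.] vmax [ 8.  4.  1. 15. 17. 70.] err 0.0 in 28.0 tcp [ 0.551 -0.093  0.383] z [0.99 0.14 0.04] w [ 0.26 -0.24  0.49  0.25 -0.14  0.37]
10 x [-0.37, 0.35, 0.01, -0.15, -0.19, -0.8] | q [ -47.   -3.  -34. -126.  -76.   43.] vmax [ 8.  4.  1. 14. 17. 69.] err 0.0 in 27.0 tcp [ 0.53 -0.08  0.5 ] z [0.92 0.16 0.35] w [ 0.23 -0.24  0.5   0.25 -0.13  0.39]
```

Request:
jog_arm(plan="0.52 0 -0.3 0 0 0 1;0.52 0 -0.3 0 0 0 1;0.52 0 -0.3 0 0 0 1;0.42 0.03 -0.06 -0.03 0.2 -0.71 1;0.42 0.03 -0.06 -0.03 0.2 -0.71 1;0.42 0.03 -0.06 -0.03 0.2 -0.71 1;0.42 0.03 -0.06 -0.03 0.2 -0.71 1;0.42 0.03 -0.06 -0.03 0.2 -0.71 1;0.42 0.03 -0.06 -0.03 0.2 -0.71 1;0.42 0.03 -0.06 -0.03 0.2 -0.71 1")

```text
time_s: 14.2
tcp_pos: [0.5442, -0.1348, 0.2466]
ee_rot: [[0.221, 0.238, 0.946], [0.642, -0.765, 0.042], [0.734, 0.598, -0.322]]
wrist_force: [-0.6, 0.2, -1.7]
gripper_width: 0.428
gripper_force: 30.0
```

Request:
jog_arm(plan="0.42 0.03 -0.06 -0.03 0.2 -0.71 1;0.42 0.03 -0.06 -0.03 0.2 -0.71 1;0.42 0.03 -0.06 -0.03 0.2 -0.71 1;0.15 0.45 -0.03 -0.22 0.05 -0.75 1;0.15 0.45 -0.03 -0.22 0.05 -0.75 1;0.15 0.45 -0.03 -0.22 0.05 -0.75 1;0.15 0.45 -0.03 -0.22 0.05 -0.75 1;0.15 0.45 -0.03 -0.22 0.05 -0.75 1;0.15 0.45 -0.03 -0.22 0.05 -0.75 1;0.15 0.45 -0.03 -0.22 0.05 -0.75 1")

```text
time_s: 15.2
tcp_pos: [0.5541, -0.1111, 0.3515]
ee_rot: [[-0.1, 0.033, 0.994], [0.986, 0.135, 0.095], [-0.131, 0.99, -0.046]]
wrist_force: [-0.2, -0.8, -2.5]
gripper_width: 0.427
gripper_force: 30.0
```

Request:
jog_arm(plan="0.15 0.45 -0.03 -0.22 0.05 -0.75 1;0.15 0.45 -0.03 -0.22 0.05 -0.75 1;0.15 0.45 -0.03 -0.22 0.05 -0.75 1;-0.37 0.35 0.01 -0.15 -0.19 -0.8 1;-0.37 0.35 0.01 -0.15 -0.19 -0.8 1;-0.37 0.35 0.01 -0.15 -0.19 -0.8 1;-0.37 0.35 0.01 -0.15 -0.19 -0.8 1;-0.37 0.35 0.01 -0.15 -0.19 -0.8 1;-0.37 0.35 0.01 -0.15 -0.19 -0.8 1;-0.37 0.35 0.01 -0.15 -0.19 -0.8 1")

```text
time_s: 16.2
tcp_pos: [0.5411, -0.0971, 0.4677]
ee_rot: [[0.204, -0.205, 0.957], [0.364, 0.924, 0.12], [-0.909, 0.324, 0.263]]
wrist_force: [0.0, 0.2, -2.2]
gripper_width: 0.43
gripper_force: 30.0
```

Request:
jog_arm(plan="-0.37 0.35 0.01 -0.15 -0.19 -0.8 1;-0.37 0.35 0.01 -0.15 -0.19 -0.8 1;-0.37 0.35 0.01 -0.15 -0.19 -0.8 1;0 0 0 0 0 0 1;0 0 0 0 0 0 1;0 0 0 0 0 0 1;0 0 0 0 0 0 1;0 0 0 0 0 0 1;0 0 0 0 0 0 1;0 0 0 0 0 0 1")

```text
time_s: 17.2
tcp_pos: [0.5299, -0.0795, 0.5002]
ee_rot: [[0.344, -0.173, 0.923], [0.056, 0.985, 0.164], [-0.937, -0.005, 0.349]]
wrist_force: [0.1, 0.4, -1.9]
gripper_width: 0.425
gripper_force: 30.0
```

```bash
cat > s5.py <<'E'
from h import *; from k import *
s=log();q=np.array(s["joints"]);Tc=(np.array(s["tcp_pos"]),np.array(s["ee_rot"]))
# tube pose in tool (from the grasp reading): grasp TCP pose G, tube base at (.507,-.150,.05)
G=np.array([[.493,.005,.87],[.003,-1,.003],[.87,.001,-.493]]);ax=G.T@[0,0,1];b=G.T@(np.array([.507,-.151,.05])-[.5252,-.1514,.1343])
print("tube axis now",(Tc[1]@ax).round(3),"base",(Tc[0]+Tc[1]@b).round(3))
pan=np.array([.570,.170,.06])
for az in(20,33,45):
    Rz=R.from_euler('z',az,degrees=True).as_matrix();M=Rz@G;pos=lambda h:pan+[0,0,h]-M@b
    qp,e=ik(pos(.001),M,np.array([-7,15,-33,-115,-35,-130.]));qh,e2=ik(pos(.05),M,qp);print(az,qp.round(0),round(e,4),qh.round(0),round(e2,4),ins(qp),ins(qh))
E
python3 s5.py
python3 - <<'E'
from h import *
p,d=r.capture("side");cv2.imwrite("pics/inv.png",p[:,:,::-1])
E
```

```text
t 17.2 q [ -47.1   -2.9  -34.4 -125.5  -75.5   42.6] p [ 0.5299 -0.0795  0.5002] F [ 0.1  0.4 -1.9] g 0.425 29.99969892203808
[[0.344, -0.173, 0.923], [0.056, 0.985, 0.164], [-0.937, -0.005, 0.349]]
tube axis now [-0.156 -0.031 -0.987] base [ 0.525 -0.08   0.586]
20 [  -4.   17.  -35. -132.  -29. -122.] 0.0 [   3.   10.  -28. -114.  -16. -147.] 0.0 19.3986644028998 7.060945758762063
33 [  -2.   17.  -27. -106.  -31. -142.] 0.0 [   4.   11.  -24.  -93.  -25. -161.] 0.0 22.110764384946783 16.076238381926743
45 [  -2.   19.  -22.  -92.  -40. -150.] 0.0 [   2.   13.  -20.  -84.  -37. -162.] 0.0 27.849891256039825 14.984267787776275
```

View pics/inv.png

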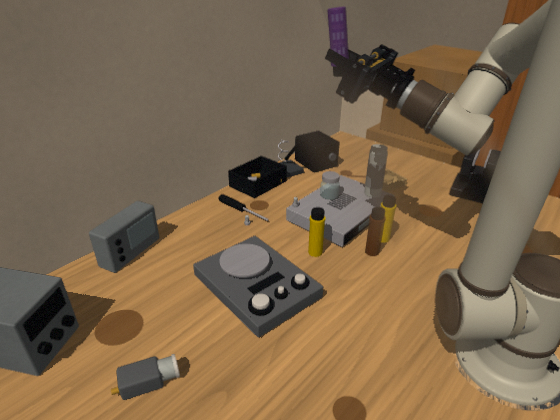

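The picture shows the purple tube held upside down at (337,30), with its base uppermost. I'll hold it another second and plan the return.

Request:
jog_arm(plan="0 0 0 0 0 0 1;0 0 0 0 0 0 1;0 0 0 0 0 0 1;0 0 0 0 0 0 1;0 0 0 0 0 0 1;0 0 0 0 0 0 1;0 0 0 0 0 0 1;0 0 0 0 0 0 1;0 0 0 0 0 0 1;0 0 0 0 0 0 1")

```text
time_s: 18.25
tcp_pos: [0.5299, -0.0795, 0.5002]
ee_rot: [[0.344, -0.173, 0.923], [0.056, 0.985, 0.164], [-0.937, -0.005, 0.349]]
wrist_force: [-0.5, 0.6, -1.4]
gripper_width: 0.427
gripper_force: 30.0
```

```bash
cat > s6.py <<'E'
exec(open("s5.py").read().split("pan=")[0])
pan=np.array([.5705,.170,.06]);az=33
M=R.from_euler('z',az,degrees=True).as_matrix()@G;pos=lambda h:pan+[0,0,h]-M@b
qp,_=ik(pos(.001),M,np.array([-2,17,-27,-106,-31,-142.]));qh,_=ik(pos(.06),M,qp);print(qh.round(0))
qs=q.copy()
for f in(1/3,2/3,1):
    tgt=fk(qs+f*(qh-qs),P);row=twist(Tc,tgt,10);Tc,q=run(Tc,q,row,10);print("  axis",(Tc[1]@ax).round(2),"base",(Tc[0]+Tc[1]@b).round(3))
E
python3 s6.py
```

```text
t 18.25 q [ -47.1   -2.9  -34.4 -125.5  -75.5   42.6] p [ 0.5299 -0.0795  0.5002] F [-0.5  0.6 -1.4] g 0.427 29.999741725623608
[[0.344, -0.173, 0.923], [0.056, 0.985, 0.164], [-0.937, -0.005, 0.349]]
tube axis now [-0.155 -0.032 -0.987] base [ 0.525 -0.08   0.586]
[   5.   10.  -23.  -90.  -24. -165.]
10 x [0.66, 0.07, 0.17, 0.01, 0.3, 0.84] | q [ -30.    1.  -30. -114.  -59.  -27.] vmax [19.  6.  4. 14. 26. 75.] err 0.0 in 31.0 tcp [0.573 0.023 0.383] z [0.93 0.37 0.02] w [ 0.32 -0.18  0.5   0.29 -0.09  0.38]
  axis [-0.75  0.55 -0.37] base [ 0.624 -0.037  0.417]
10 x [0.3, -0.43, 0.22, 0.24, 0.08, 0.74] | q [ -12.    5.  -27. -102.  -41.  -96.] vmax [19.  5.  4. 16. 24. 78.] err 0.0 in 32.0 tcp [0.58  0.11  0.278] z [ 0.83  0.48 -0.29] w [ 0.4  -0.09  0.5   0.33 -0.04  0.37]
  axis [-0.63  0.44  0.64] base [0.622 0.058 0.223]
10 x [-0.07, -0.31, 0.26, 0.11, -0.13, 0.65] | q [   5.   10.  -23.  -90.  -24. -166.] vmax [20.  5.  6. 22. 20. 82.] err 0.0 in 12.0 tcp [0.587 0.179 0.204] z [ 0.73  0.48 -0.49] w [0.45 0.04 0.49 0.36 0.03 0.36]
  axis [ 0. -0.  1.] base [0.571 0.169 0.12 ]
```

Request:
jog_arm(plan="0.66 0.07 0.17 0.01 0.3 0.84 1;0.66 0.07 0.17 0.01 0.3 0.84 1;0.66 0.07 0.17 0.01 0.3 0.84 1;0.66 0.07 0.17 0.01 0.3 0.84 1;0.66 0.07 0.17 0.01 0.3 0.84 1;0.66 0.07 0.17 0.01 0.3 0.84 1;0.66 0.07 0.17 0.01 0.3 0.84 1;0.66 0.07 0.17 0.01 0.3 0.84 1;0.66 0.07 0.17 0.01 0.3 0.84 1;0.66 0.07 0.17 0.01 0.3 0.84 1")

```text
time_s: 19.25
tcp_pos: [0.5726, 0.0238, 0.3828]
ee_rot: [[-0.335, -0.164, 0.928], [0.849, 0.374, 0.373], [-0.408, 0.913, 0.014]]
wrist_force: [-0.5, -0.1, -0.9]
gripper_width: 0.426
gripper_force: 30.0
```

Request:
jog_arm(plan="0.3 -0.43 0.22 0.24 0.08 0.74 1;0.3 -0.43 0.22 0.24 0.08 0.74 1;0.3 -0.43 0.22 0.24 0.08 0.74 1;0.3 -0.43 0.22 0.24 0.08 0.74 1;0.3 -0.43 0.22 0.24 0.08 0.74 1;0.3 -0.43 0.22 0.24 0.08 0.74 1;0.3 -0.43 0.22 0.24 0.08 0.74 1;0.3 -0.43 0.22 0.24 0.08 0.74 1;0.3 -0.43 0.22 0.24 0.08 0.74 1;0.3 -0.43 0.22 0.24 0.08 0.74 1")

```text
time_s: 20.25
tcp_pos: [0.5803, 0.1101, 0.2772]
ee_rot: [[-0.249, 0.5, 0.83], [0.78, -0.404, 0.478], [0.574, 0.766, -0.289]]
wrist_force: [-0.5, 0.3, -1.4]
gripper_width: 0.425
gripper_force: 30.0
```

Request:
jog_arm(plan="-0.07 -0.31 0.26 0.11 -0.13 0.65 1;-0.07 -0.31 0.26 0.11 -0.13 0.65 1;-0.07 -0.31 0.26 0.11 -0.13 0.65 1;-0.07 -0.31 0.26 0.11 -0.13 0.65 1;-0.07 -0.31 0.26 0.11 -0.13 0.65 1;-0.07 -0.31 0.26 0.11 -0.13 0.65 1;-0.07 -0.31 0.26 0.11 -0.13 0.65 1;-0.07 -0.31 0.26 0.11 -0.13 0.65 1;-0.07 -0.31 0.26 0.11 -0.13 0.65 1;-0.07 -0.31 0.26 0.11 -0.13 0.65 1")

```text
time_s: 21.25
tcp_pos: [0.5868, 0.1795, 0.2041]
ee_rot: [[0.416, 0.546, 0.727], [0.265, -0.838, 0.478], [0.87, -0.006, -0.494]]
wrist_force: [-0.1, -0.5, -1.5]
gripper_width: 0.427
gripper_force: 30.0
```

```bash
cat > s7.py <<'E'
exec(open("s5.py").read().split("pan=")[0])
pan=np.array([.5705,.170,.06])
M=R.from_euler('z',33,degrees=True).as_matrix()@G
row=twist(Tc,(pan+[0,0,.004]-M@b,M),10);run(Tc,q,row,10)
p,d=r.capture("side");np.savez("h1.npz",p=p,d=d);cv2.imwrite("pics/hov.png",cv2.resize(p[130:310,180:380,::-1],(640,576)))
C=cloud("side",d);hsv=cv2.cvtColor(p,cv2.COLOR_RGB2HSV);m=(hsv[...,0]>125)&(hsv[...,0]<160)&(hsv[...,1]>60)&(hsv[...,2]>40)
Q=C[m];Q=Q[(Q[:,2]>.08)&(Q[:,2]<.3)&(Q[:,1]<.4)];print(len(Q),Q.min(0),Q.max(0),Q.mean(0))
E
python3 s7.py
```

```text
t 21.25 q [   5.3    9.8  -22.8  -89.7  -24.1 -166. ] p [0.5868 0.1795 0.2041] F [-0.1 -0.5 -1.5] g 0.427 29.99473962932825
[[0.416, 0.546, 0.727], [0.265, -0.838, 0.478], [0.87, -0.006, -0.494]]
tube axis now [ 0.004 -0.006  1.   ] base [0.571 0.17  0.12 ]
10 x [-0.2, -0.0, 0.11, -0.0, 0.0, -0.01] | q [  -2.   17.  -27. -105.  -31. -143.] vmax [ 8.  8.  4. 18.  7. 25.] err 0.0 in 22.0 tcp [0.586 0.179 0.147] z [ 0.73  0.48 -0.49] w [ 0.47 -0.01  0.41  0.36  0.03  0.3 ]
512 [0.4949542  0.15143413 0.12016527] [0.5842397  0.22569796 0.27945056] [0.55988459 0.18250376 0.17324139]
```

View pics/hov.png

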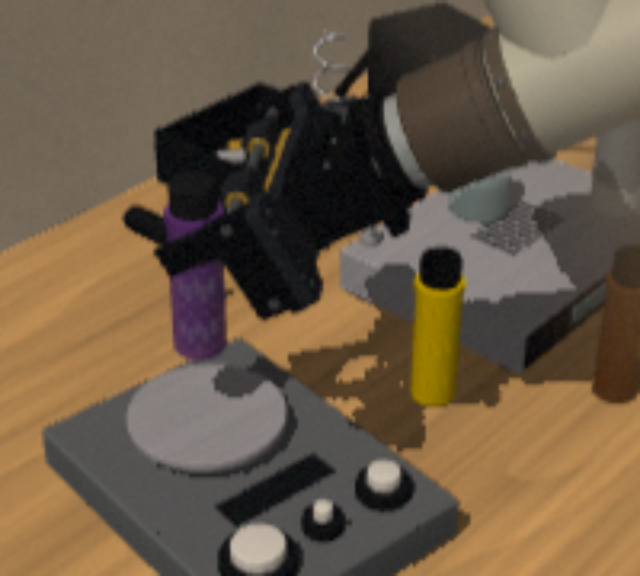

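The tube hangs upright above the pan, its base at about (200,350) in the crop. I'm lowering it gently.

Request:
jog_arm(plan="-0.2 0 0.11 0 0 0 1;-0.2 0 0.11 0 0 0 1;-0.2 0 0.11 0 0 0 1;-0.2 0 0.11 0 0 0 1;-0.2 0 0.11 0 0 0 1;-0.2 0 0.11 0 0 0 1;-0.2 0 0.11 0 0 0 1;-0.2 0 0.11 0 0 0 1;-0.2 0 0.11 0 0 0 1;-0.18 0 0.11 0 0 -0.06 1")

```text
time_s: 22.3
tcp_pos: [0.5867, 0.1784, 0.1477]
ee_rot: [[0.408, 0.551, 0.728], [0.277, -0.835, 0.476], [0.87, 0.007, -0.493]]
wrist_force: [-0.5, -1.0, -2.1]
gripper_width: 0.427
gripper_force: 30.0
```

Request:
jog_arm(plan="-0.018 0 0.01 0 0 0 1;-0.018 0 0.01 0 0 0 1;-0.018 0 0.01 0 0 0 1;-0.018 0 0.01 0 0 0 1;-0.018 0 0.01 0 0 0 1;0 0 0 0 0 0 1;0 0 0 0 0 0 1;0 0 0 0 0 0 1;0 0 0 0 0 0 1;0 0 0 0 0 0 1")

```text
time_s: 23.3
tcp_pos: [0.5864, 0.1786, 0.1452]
ee_rot: [[0.409, 0.551, 0.728], [0.276, -0.835, 0.477], [0.87, 0.006, -0.493]]
wrist_force: [-0.4, -0.2, -0.2]
gripper_width: 0.428
gripper_force: 30.0
```

```bash
python3 -c '
exec(open("s5.py").read().split("pan=")[0])'
```

```text
t 23.3 q [  -1.8   17.1  -27.  -105.9  -31.3 -142.1] p [0.5864 0.1786 0.1452] F [-0.4 -0.2 -0.2] g 0.428 30.000002793967724
[[0.409, 0.551, 0.728], [0.276, -0.835, 0.477], [0.87, 0.006, -0.493]]
tube axis now [-0.003  0.004  1.   ] base [0.571 0.169 0.061]
```

Request:
jog_arm(plan="-0.018 0 0.01 0 0 0 1;-0.018 0 0.01 0 0 0 1;-0.018 0 0.01 0 0 0 1;0 0 0 0 0 0 1;0 0 0 0 0 0 1;0 0 0 0 0 0 1;0 0 0 0 0 0 1;0 0 0 0 0 0 1;0 0 0 0 0 0 1;0 0 0 0 0 0 1")

```text
time_s: 24.3
tcp_pos: [0.5868, 0.1787, 0.1443]
ee_rot: [[0.408, 0.551, 0.728], [0.275, -0.835, 0.477], [0.871, 0.006, -0.492]]
wrist_force: [-0.4, -0.8, 4.0]
gripper_width: 0.43
gripper_force: 30.0
```

Request:
jog_arm(plan="0 0 0 0 0 0 -1;0 0 0 0 0 0 -1;0 0 0 0 0 0 -1;0 0 0 0 0 0 -1;0 0 0 0 0 0 -1;0 0 0 0 0 0 -1;0 0 0 0 0 0 -1;0 0 0 0 0 0 -1;0 0 0 0 0 0 -1;0 0 0 0 0 0 -1")

```text
time_s: 25.3
tcp_pos: [0.5865, 0.1785, 0.1437]
ee_rot: [[0.409, 0.551, 0.728], [0.276, -0.835, 0.477], [0.87, 0.006, -0.493]]
wrist_force: [-0.1, 0.8, 0.5]
gripper_width: 0.999
gripper_force: 0.0
```

```bash
cat > s8.py <<'E'
from h import *; from k import *
s=log();q=np.array(s["joints"]);Tc=(np.array(s["tcp_pos"]),np.array(s["ee_rot"]))
print("retreat");Tc,q=run(Tc,q,np.array([0,0,-.5,0,0,0]),10)
big=np.array([.444,.2475,.10])
for az in(33,60,0,20):
  for T in(88,):
    for sg in(1,-1):
      for w in (qq for qq in ([45,10,-30,0,-50,-115.],[45,10,-30,0,-50,65.])):
        M=ori(az,T,sg);q2,e=ik(big,M,w);print(az,sg,q2.round(0),round(e,4),ins(q2).round(0))
p,d=r.capture("side");C=cloud("side",d);hsv=cv2.cvtColor(p,cv2.COLOR_RGB2HSV);m=(hsv[...,0]>125)&(hsv[...,0]<160)&(hsv[...,1]>60)&(hsv[...,2]>40)
Q=C[m];Q=Q[(Q[:,2]>.055)&(Q[:,2]<.1)&(Q[:,1]<.4)&(Q[:,1]>.1)];A=np.c_[2*Q[:,:2],np.ones(len(Q))];x=np.linalg.lstsq(A,(Q[:,:2]**2).sum(1),rcond=None)[0];print(len(Q),x[:2],Q.min(0),Q.max(0))
E
python3 s8.py
```

```text
t 25.3 q [  -2.    17.4  -27.1 -106.3  -31.5 -141.5] p [0.5865 0.1785 0.1437] F [-0.1  0.8  0.5] g 0.999 0.0
[[0.409, 0.551, 0.728], [0.276, -0.835, 0.477], [0.87, 0.006, -0.493]]
retreat
10 x [0.0, 0.0, -0.5, 0.0, 0.0, 0.0] | q [  -4.    1.  -33.  -88.  -32. -162.] vmax [ 3. 17.  7. 20.  2. 23.] err 0.0 in 16.0 tcp [0.495 0.119 0.205] z [ 0.73  0.48 -0.49] w [ 0.36 -0.03  0.49  0.27 -0.03  0.36]
33 1 [  48.   17.  -27.    1.  -44. -105.] 0.0 34.0
33 1 [  48.   17.  -27.    1.  -44. -105.] 0.0 34.0
33 -1 [  25.   15.  -34.  -85.   -9. -177.] 1.4491 0.0
33 -1 [ 48.  17. -27.   1. -44.  75.] 0.0 34.0
60 1 [ 47.  17. -26.  -1. -44. -77.] 0.0 35.0
60 1 [ 47.  17. -26.  -1. -44. -77.] 0.0 35.0
60 -1 [  25.   16.  -29.  -55.  -27. -177.] 1.2968 0.0
60 -1 [ 47.  17. -26.  -1. -44. 103.] 0.0 35.0
0 1 [  48.   17.  -27.    2.  -44. -140.] 0.0 34.0
0 1 [ 52.  13. -50.  40. -21. 177.] 0.5519 0.0
0 -1 [ 48.  17. -27.   2. -44.  40.] 0.0 34.0
0 -1 [ 48.  17. -27.   2. -44.  40.] 0.0 34.0
20 1 [  48.   17.  -27.    1.  -44. -119.] 0.0 34.0
20 1 [  48.   17.  -27.    1.  -44. -119.] 0.0 34.0
20 -1 [  21.   15.  -35.  -96.   -9. -177.] 1.4731 0.0
20 -1 [ 48.  17. -27.   1. -44.  61.] 0.0 34.0
198 [0.56992392 0.17038056] [0.55080335 0.15703954 0.06034533] [0.5794321  0.18946169 0.099637  ]
```

```bash
cat > s9.py <<'E'
from h import *; from k import *
s=log();q=np.array(s["joints"]);Tc=(np.array(s["tcp_pos"]),np.array(s["ee_rot"]))
Tc,q=run(Tc,q,np.array([0.1,0,-.55,0,0,0]),10)
M=ori(0,90,1);qe,e=ik(np.array([.444,.2475,.15]),M,np.array([48,10,-27,1,-44,-140.]));print(qe.round(0),e)
qs=q.copy()
for f in(1/3,2/3,1):
    row=twist(Tc,fk(qs+f*(qe-qs)-(0 if f==1 else np.array([0,8,0,0,0,0])),P),10);Tc,q=run(Tc,q,row,10)
    for nm,o in(("fingR",[0,.058,0]),("fingL",[0,-.058,0]),("bodyR",[0,.095,-.07]),("bodyL",[0,-.095,-.07])):print("   ",nm,(Tc[0]+Tc[1]@o).round(3),end="")
    print()
E
python3 s9.py
```

```text
t 25.35 q [  -2.    17.4  -27.1 -106.3  -31.5 -141.5] p [0.5864 0.1785 0.1437] F [-0.5 -0.2  0.2] g 0.995 0.0
[[0.409, 0.551, 0.728], [0.276, -0.835, 0.477], [0.87, 0.006, -0.493]]
10 x [0.1, 0.0, -0.55, 0.0, 0.0, 0.0] | q [   0.   -2.  -31.  -80.  -29. -173.] vmax [ 4. 20.  4. 29.  4. 35.] err 0.0 in 4.0 tcp [0.497 0.12  0.233] z [ 0.73  0.48 -0.49] w [ 0.35  0.    0.52  0.27 -0.03  0.38]
[  47.   15.  -22.    0.  -54. -137.] 1.9709136662025165e-10
10 x [0.12, -0.32, -0.01, 0.26, -0.06, -0.57] | q [  16.   -5.  -28.  -54.  -37. -161.] vmax [18.  3.  6. 27. 10. 12.] err 0.0 in 16.0 tcp [0.441 0.181 0.241] z [ 0.44  0.63 -0.64] w [ 0.33  0.09  0.56  0.31 -0.01  0.44]
    fingR [0.492 0.17  0.266]    fingL [0.389 0.191 0.217]    bodyR [0.494 0.12  0.327]    bodyL [0.326 0.154 0.246]
10 x [0.06, -0.11, 0.15, 0.3, -0.07, -0.54] | q [  32.    1.  -25.  -26.  -45. -150.] vmax [17.  6.  7. 27. 10. 12.] err 0.0 in 28.0 tcp [0.422 0.208 0.207] z [ 0.14  0.46 -0.88] w [0.33 0.21 0.54 0.38 0.07 0.48]
    fingR [0.46  0.244 0.232]    fingL [0.384 0.172 0.182]    bodyR [0.475 0.236 0.309]    bodyL [0.35  0.117 0.228]
10 x [-0.03, 0.12, 0.27, 0.36, -0.03, -0.53] | q [  48.   15.  -22.   -0.  -53. -138.] vmax [16. 15.  9. 26. 12. 13.] err 0.0 in 40.0 tcp [0.444 0.249 0.15 ] z [ 0.  0. -1.] w [0.33 0.36 0.46 0.44 0.25 0.46]
    fingR [0.444 0.307 0.15 ]    fingL [0.444 0.191 0.149]    bodyR [0.444 0.344 0.22 ]    bodyL [0.444 0.154 0.219]
```

Request:
jog_arm(plan="0.1 0 -0.55 0 0 0 -1;0.1 0 -0.55 0 0 0 -1;0.1 0 -0.55 0 0 0 -1;0.1 0 -0.55 0 0 0 -1;0.1 0 -0.55 0 0 0 -1;0.1 0 -0.55 0 0 0 -1;0.1 0 -0.55 0 0 0 -1;0.1 0 -0.55 0 0 0 -1;0.1 0 -0.55 0 0 0 -1;0.1 0 -0.55 0 0 0 -1")

```text
time_s: 26.35
tcp_pos: [0.4961, 0.1197, 0.2337]
ee_rot: [[0.409, 0.551, 0.728], [0.276, -0.835, 0.477], [0.87, 0.006, -0.493]]
wrist_force: [0.4, 0.1, -0.2]
gripper_width: 1.002
gripper_force: 0.0
```

Request:
jog_arm(plan="0.12 -0.32 -0.01 0.26 -0.06 -0.57 -1;0.12 -0.32 -0.01 0.26 -0.06 -0.57 -1;0.12 -0.32 -0.01 0.26 -0.06 -0.57 -1;0.12 -0.32 -0.01 0.26 -0.06 -0.57 -1;0.12 -0.32 -0.01 0.26 -0.06 -0.57 -1;0.12 -0.32 -0.01 0.26 -0.06 -0.57 -1;0.12 -0.32 -0.01 0.26 -0.06 -0.57 -1;0.12 -0.32 -0.01 0.26 -0.06 -0.57 -1;0.12 -0.32 -0.01 0.26 -0.06 -0.57 -1;0.12 -0.32 -0.01 0.26 -0.06 -0.57 -1")

```text
time_s: 27.35
tcp_pos: [0.4402, 0.1809, 0.2412]
ee_rot: [[-0.154, 0.887, 0.436], [0.758, -0.177, 0.628], [0.634, 0.427, -0.645]]
wrist_force: [-0.1, 0.3, 1.0]
gripper_width: 0.999
gripper_force: 0.0
```

Request:
jog_arm(plan="0.06 -0.11 0.15 0.3 -0.07 -0.54 1;0.06 -0.11 0.15 0.3 -0.07 -0.54 1;0.06 -0.11 0.15 0.3 -0.07 -0.54 1;0.06 -0.11 0.15 0.3 -0.07 -0.54 1;0.06 -0.11 0.15 0.3 -0.07 -0.54 1;0.06 -0.11 0.15 0.3 -0.07 -0.54 1;0.06 -0.11 0.15 0.3 -0.07 -0.54 1;0.06 -0.11 0.15 0.3 -0.07 -0.54 1;0.06 -0.11 0.15 0.3 -0.07 -0.54 1;0.06 -0.11 0.15 0.3 -0.07 -0.54 1")

```text
time_s: 28.35
tcp_pos: [0.422, 0.2084, 0.2068]
ee_rot: [[-0.744, 0.654, 0.138], [0.634, 0.625, 0.455], [0.211, 0.426, -0.88]]
wrist_force: [-0.7, 0.0, -0.0]
gripper_width: 0.172
gripper_force: 0.0
```

Request:
jog_arm(plan="-0.03 0.12 0.27 0.36 -0.03 -0.53 1;-0.03 0.12 0.27 0.36 -0.03 -0.53 1;-0.03 0.12 0.27 0.36 -0.03 -0.53 1;-0.03 0.12 0.27 0.36 -0.03 -0.53 1;-0.03 0.12 0.27 0.36 -0.03 -0.53 1;-0.03 0.12 0.27 0.36 -0.03 -0.53 1;-0.03 0.12 0.27 0.36 -0.03 -0.53 1;-0.03 0.12 0.27 0.36 -0.03 -0.53 1;-0.03 0.12 0.27 0.36 -0.03 -0.53 1;-0.03 0.12 0.27 0.36 -0.03 -0.53 1")

```text
time_s: 29.35
tcp_pos: [0.4437, 0.2492, 0.1494]
ee_rot: [[-1.0, -0.001, 0.0], [-0.001, 1.0, 0.002], [-0.0, 0.002, -1.0]]
wrist_force: [0.3, 0.4, -0.2]
gripper_width: 0.003
gripper_force: 0.0
```

```bash
python3 - <<'E'
from h import *
s=log();units(s,[.444,.2475,.07])
p,d=r.capture("side");cv2.imwrite("pics/pl.png",cv2.resize(p[130:330,150:400,::-1],(750,600)))
E
```

```text
t 29.35 q [ 4.760e+01  1.470e+01 -2.170e+01 -1.000e-01 -5.340e+01 -1.375e+02] p [0.4437 0.2492 0.1494] F [ 0.3  0.4 -0.2] g 0.003 0.0
[[-1.0, -0.001, 0.0], [-0.001, 1.0, 0.002], [-0.0, 0.002, -1.0]]
to [0.444, 0.2475, 0.07] units [-0.009 -0.075  3.175]
```

View pics/pl.png

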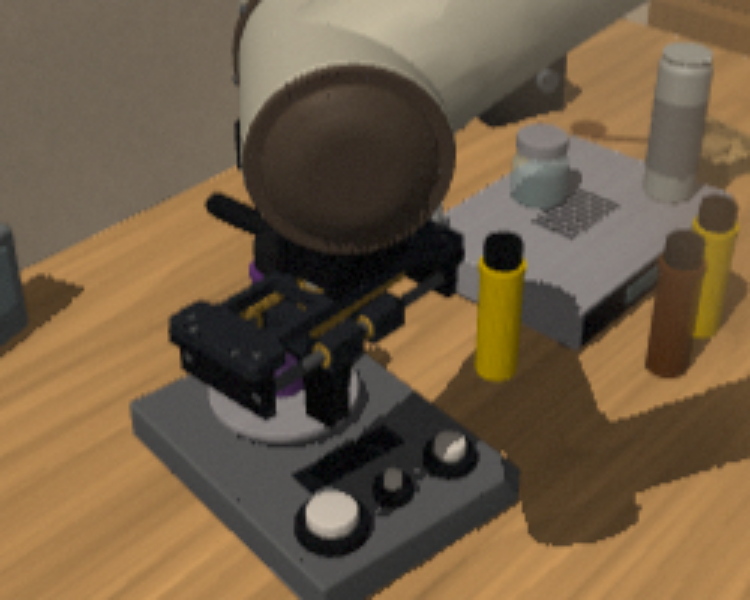

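The crop shows the tube standing on the pan behind the gripper, at about (285,385), with the fingers above the big key (330,515). I'm pressing it now, then letting it up.

Request:
jog_arm(plan="0 -0.075 0.8 0 0 0 1;0 0 0.8 0 0 0 1;0 0 0.8 0 0 0 1;0 0 0.4 0 0 0 1;0 0 0.3 0 0 0 1;0 0 0.25 0 0 0 1;0 0 0.2 0 0 0 1;0 0 0.15 0 0 0 1;0 0 0.06 0 0 0 1;0 0 0 0 0 0 1")

```text
time_s: 30.4
tcp_pos: [0.4441, 0.2477, 0.0565]
ee_rot: [[-1.0, 0.002, 0.001], [0.002, 1.0, 0.004], [-0.001, 0.004, -1.0]]
wrist_force: [-0.9, -1.1, 5.1]
gripper_width: 0.008
gripper_force: 2.4
```

Request:
jog_arm(plan="0 0 0 0 0 0 1;0 0 0 0 0 0 1;0 0 0 0 0 0 1;0 0 0 0 0 0 1;0 0 0 0 0 0 1;0 0 0 0 0 0 1;0 0 0 0 0 0 1;0 0 0 0 0 0 1;0 0 0 0 0 0 1;0 0 0 0 0 0 1")

```text
time_s: 31.4
tcp_pos: [0.4441, 0.2477, 0.0564]
ee_rot: [[-1.0, 0.002, 0.001], [0.002, 1.0, 0.005], [-0.001, 0.005, -1.0]]
wrist_force: [-0.9, -1.7, 5.4]
gripper_width: 0.008
gripper_force: 3.1
```

Request:
jog_arm(plan="0 0 0.03 0 0 0 1;0 0 0.02 0 0 0 1;0 0 0 0 0 0 1;0 0 0 0 0 0 1;0 0 0 0 0 0 1;0 0 0 0 0 0 1;0 0 0 0 0 0 1;0 0 0 0 0 0 1;0 0 0 0 0 0 1;0 0 0 0 0 0 1")

```text
time_s: 32.4
tcp_pos: [0.4442, 0.2477, 0.0563]
ee_rot: [[-1.0, 0.001, 0.002], [0.001, 1.0, 0.005], [-0.002, 0.005, -1.0]]
wrist_force: [-3.4, -1.9, 14.1]
gripper_width: 0.007
gripper_force: 6.8
```

Request:
jog_arm(plan="0 0 -0.2 0 0 0 1;0 0 -0.4 0 0 0 1;0.3 0 -0.8 0 0 0 1;0.3 0 -0.8 0 0 0 1;0.3 0 -0.8 0 0 0 1;0.3 0 -0.8 0 0 0 1;0 0 -0.8 0 0 0 1;0 0 -0.6 0 0 0 1;0 0 0 0 0 0 1;0 0 0 0 0 0 1")

```text
time_s: 33.4
tcp_pos: [0.4134, 0.2469, 0.184]
ee_rot: [[-1.0, 0.002, -0.0], [0.002, 1.0, 0.004], [0.0, 0.004, -1.0]]
wrist_force: [-0.4, -0.7, -0.2]
gripper_width: 0.005
gripper_force: 0.0
```

```bash
python3 - <<'E'
from h import *
log()
p,d=r.capture("top");C=cloud("top",d);hsv=cv2.cvtColor(p,cv2.COLOR_RGB2HSV)
q=C[190:240,190:250].reshape(-1,3);q=q[abs(q[:,2]-.195)<.006];print("stopper",len(q),q.mean(0) if len(q) else "")
cv2.imwrite("pics/end.png",cv2.resize(p[110:290,150:450,::-1],(800,480)))
E
```

```text
t 33.4 q [  50.1   10.   -22.4   -0.2  -57.4 -140.2] p [0.4134 0.2469 0.184 ] F [-0.4 -0.7 -0.2] g 0.005 0.0
[[-1.0, 0.002, -0.0], [0.002, 1.0, 0.004], [0.0, 0.004, -1.0]]
stopper 81 [0.57291234 0.1685039  0.19507323]
```

View pics/end.png

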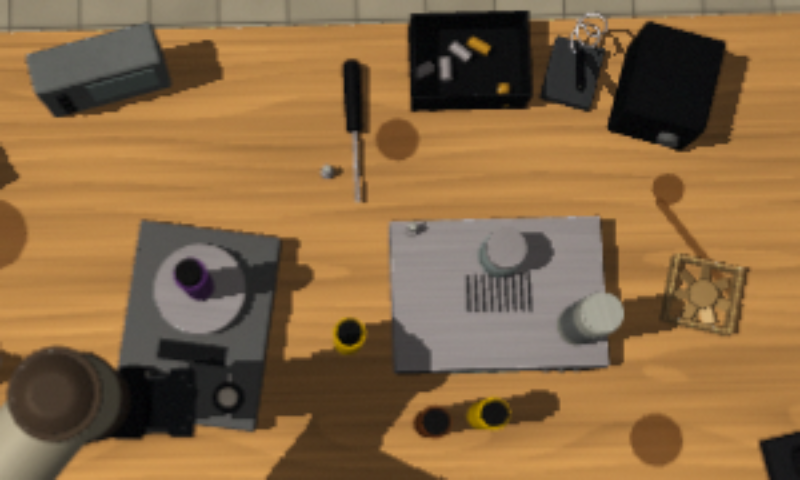

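The final picture shows the tube upright in the middle of the pan, at (193,278). The bystanders and look-alikes are in their places, and the arm is clear. I'm handing in.

```bash
python3 -c "
from station import r
print(r.finish_job())"
```

```text
the job is handed in; nothing more can be done
None
```

The job is handed in after about 33 s on the clock: both keys pressed, tube inverted about 2 s, stood upright within about 3 mm of the pan's centre, and the biggest key pressed; the hand-in call returned no verdict.

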